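# Stand an arch punch on its mark, letting it swing plumb in the grip

## Robot

A 6-joint arm with a two-finger parallel gripper is mounted at the origin on a cart in front of the work surface, level with it; the furniture and walls round the work are solid. World frame = base frame: x ahead of the robot, y to its left, z up, the work surface at z = 0. Lengths are in mm, angles in degrees, forces in N, time in s.
With the tool pointing down it reaches from about 250 to 775 mm from the base axis. Payload 4 kg.
Tool frame: the origin (TCP) lies midway between the tips of the shut fingers; the grasp point (between the pads) lies 19 mm behind it; x points along the fingers, y is the direction in which the jaws open and shut, and the axes are right-handed (so a half turn about x gives the same grasp; the last joint's range is limited). The gripper opens to 94 mm and grips with 3 to 60 N. Pads are 16 mm wide; open, the fingers measure 119 mm over their backs; the gripper's body (75 mm by 177 mm) begins 78 mm behind the grasp point.
Start: joints at [57.233, 4.996, 78.535, -0, 96.463, -5.907], TCP at [248.511, 490.676, 205.506] pointing down, gripper open.
Joint ranges: [-177.83, 177.83], [-43.37, 116.18], [15.69, 146.23], [-61.86, 241.86], [9.47, 152.12], [-147.06, 147.06]. Speed limits (degrees/s): [159.86, 159.86, 180, 180, 180, 180].

## Interface

Orientations are given as [roll, pitch, yaw] about the fixed x, y, z axes, in that order (R = Rz(yaw) Ry(pitch) Rx(roll)).
In Python, from workcell import observe, get_image, camera_params, sign_off gives the robot as it stands.
- The arm moves only by the tool jog_arm, never from a script. Its argument "series" is one flat list of numbers, 7 for each row, row after row: the turn, a rotation vector about the world's x, y, z in rad, then the shift along the world's x, y, z in cm, then the closure, from -1 (fully open) to 1 (shut). In form: [wx, wy, wz, dx, dy, dz, grip, wx, wy, wz, dx, dy, dz, grip, ...]. A call has 1 to 12 rows; each row shifts and turns the commanded pose from where the row before left it; what a row does not reach is not made up. A row lasts 1/8 s, in which the tool goes at most 62.5 mm and 10.7 degrees, less where a joint would pass 70% of its speed; a pose out of reach is approached as far as the arm can. A call with a gripper value outside its range is refused whole. The fingers move at their own pace and stop on an object; "force" is the grip in N (left out, the last holds). Time passes only in rows, so rows that do not move let the fingers close. It gives the time, the measured TCP pose, the force and the opening at its end, in the units of the state.
- observe(): the state, without advancing time (a new reading comes with each control period).
- get_image(name): name is "scene" or "top" or "wrist"; returns the picture (480x640x3 uint8, red, green, blue); there is no depth.
- camera_params(name): a dict with "K" (3x3 intrinsics, pixels), "extrinsics" (4x4, takes a point from world to camera coordinates). Camera axes: x right, y down, z forward; pixel columns grow to the right and rows downward; lengths in mm; the calibration is good to about 2 mm. A picture is of the moment at which its call begins: read the wrist's pose just before it. camera_params takes no time and is no camera call; for the wrist camera it gives the pose at the moment of the call.
- sign_off(): hands the job in, once; it reports no verdict.
The state is a dict: "clock": time; "q": joint angles; "dq": joint speeds; "joint_efforts": joint torques, N m; "tcp_pos": TCP position; "ee_rot": TCP orientation; "force": force on the tool from outside, world axes, zero at the start; "torque": the same for the moment, N m; "gripper_width": finger opening in mm.
Only numpy, scipy, OpenCV 4.12 (cv2) and the standard library are available. Lean on these libraries where they do the work, as an engineer would, in place of code of your own. Each camera call takes 0.05 s, during which the arm holds its last target.

## Task

Get the red arch punch ready for the mallet. Lift it out of its fitted case by the head and lay it down on the bare bench; then take it by the shank near its struck end, raise it clear and ease the grip so that it swings plumb, grip it again and stand it gently on its cutting ring with the ring inside the blue circle on the white punching board. Let go and leave the mallet, the cup and the tape roll alone.

Things in the scene. Friction and masses are not known exactly. Their poses are not given: they have to be found in the camera images.
- punch_mid (a point): Red steel arch punch, 194 mm long, about 0.46 kg; point on its axis 100 mm from the cutting edge. Own z runs along the axis from cutting ring to struck end (up when it stands). Ring round, 42 mm across at the edge, 50 mm above; head 50 mm (own x) by 54 mm (own y) at most, narrowing to the shank, round, 24 mm, from 90 mm on. Mass centre about 64 mm from the edge. In the case it lies level, own y level
- punch_ring (a point): Centre of the punch's cutting edge, on the axis at the ring end: 100 mm from punch_mid along own -z. Axes as punch_mid
- punch_shank (a point): Point on the punch's axis in the shank, 160 mm from the cutting edge and 34 mm from the struck end. Axes as punch_mid. Taken here across the axis, a grip of 40 N and more holds the punch level; eased slowly to 6 to 8 N on each finger it swings about the pads until nearly plumb, and under about 4 N it may drop (the steel is stiff: 0.1 mm of opening eases some 3 N). Lying on the bench, this point is about 15 mm and the ring's centre about 26 mm high
- case: Open fitted wooden case, fixed, 230 (own x) x 134 x 51 mm, origin under its centre. The punch lies along own x, ring to -x, axis 39 mm above the bench. Its shank half (x > 0) is sunk in a channel 30 mm wide with walls as high as the shank. At x -80 to -2 mm an open bay 128 mm wide, floor at 14 mm, lets fingers in beside the head; walls by the ring are 40 mm high
- circle (a point): Centre of the blue circle (inner diameter 62 mm) drawn on the white punching board, on its top, 18 mm above the bench. The board is fixed, 190 (own x) x 160 (own y) mm, the circle is at its centre; the bench between board and case is free
- mallet: Mallet standing on its black head (137 x 69 mm), handle up, 279 mm high; origin under its centre; must not be disturbed
- cup: Small wooden cup, 52 mm across, 46 mm high; origin under its centre; must not be disturbed
- roll: Roll of masking tape lying flat, 96 mm across, 25 mm high; origin under its centre; must not be disturbed

How it is judged (in metres and radians):
On the way, in this order (a step that is already met when the one before it is completed fails the run):
1. the punch lies on the bare bench, out of the case and off the board, let go and at rest (angle between punch_mid's own z axis and vertical above 1.3 rad and height (world z) of punch_mid below 0.03 m and contact force between punch and case below 0.05 N and contact force between punch and board below 0.05 N and contact force between punch and the fingers below 0.05 N and linear speed of punch below 0.03 m/s), for 0.2 s.
2. the punch hangs about plumb (within 0.25 rad), ring down and clear of the bench, held by the shank in its struck half (grasp point more than 110 mm from the cutting edge) (angle between punch_mid's own z axis and vertical below 0.25 rad and height (world z) of punch_ring above 0.03 m and contact force between punch and the fingers above 0.5 N and contact force between punch and board below 0.05 N and contact force between punch and case below 0.05 N and z of the grasp point in the frame of punch_ring above 0.11 m), for 0.2 s.
At the end, for the whole second after the job is handed in: The punch stands upright (within 0.05 rad) and at rest on its cutting ring on the board, the ring wholly inside the blue circle (ring centre within 10 mm of the circle's centre), let go. The mallet, the cup and the tape roll are where they were (within 25 mm) (horizontal distance between punch_ring and circle below 0.01 m and angle between punch_mid's own z axis and vertical below 0.05 rad and height (world z) of punch_ring between 0.014 and 0.022 m and linear speed of punch below 0.02 m/s and contact force between punch and the fingers below 0.05 N); the robot touches nothing.
It fails at once if the mallet is pushed more than 25 mm from its place (distance of mallet from where it was at the start of the episode above 0.025 m).
It fails at once if the cup is pushed more than 25 mm from its place (distance of cup from where it was at the start of the episode above 0.025 m).
It fails at once if the tape roll is pushed more than 25 mm from its place (distance of roll from where it was at the start of the episode above 0.025 m).
It fails at once if the punch strikes the board at over 0.3 m/s (dropped from more than about 5 mm, banged down or toppled on it) (contact force between punch and board above 0.5 N and linear speed of punch above 0.3 m/s).
It also fails if it takes over 66 s, if anything falls off the work surface, if the arm or the gripper's body presses on something with over 40 N, if the wrist force passes 120 N, or if a joint passes its speed limit or range.

## Working session

There is one attempt and no reset: what is moved stays moved. The work goes in short steps, Python scripts to look and compute and a tool call to move; the robot and the scene stay as the last step left them, time stands still between calls to the robot, and variables do not carry over. Pictures are saved under pics/ and viewed, and the job is handed in when it is done.

Besides the shell and the picture viewer there is one more tool, called after "Emit:" in YAML: its name, and indented under it one key for each argument. jog_arm: Moves the arm, as the interface text tells. Its arguments: {"type":"object","properties":{"series":{"type":"array"},"force":{"type":"number"}},"required":["series"]}

```bash
mkdir -p pics; ls
python3 - <<'E'
from workcell import *
import cv2
s=observe();print(s)
for n in("scene","top","wrist"):
    im=get_image(n);cv2.imwrite(f"pics/{n}0.png",im[:,:,::-1])
    p=camera_params(n);print(n,p)
E
```

```text
pics
{'clock': 0.0, 'q': array([ 5.72324567e+01,  5.03951280e+00,  7.86247975e+01,  3.37587946e-04,
        9.64600604e+01, -5.90710074e+00]), 'dq': array([-0.06143166, -0.0067972 , -0.00601519,  0.03852639,  0.00950503,
       -0.05905716]), 'joint_efforts': array([-9.79897304e-04, -3.40186644e+01, -3.02425110e+01,  7.15620769e-02,
        3.30560503e-02, -1.63175068e-04]), 'tcp_pos': array([248.20991454, 490.20599135, 204.29983089]), 'ee_rot': array([ -96.06167246,   89.87562882, -122.92207745]), 'force': array([-0.156531  , -0.30866114, -0.33055826]), 'torque': array([0.0008978 , 0.02490902, 0.02129156]), 'gripper_width': 94.1811214974516}
scene {'K': array([[469.22059002,   0.        , 322.87327527],
       [  0.        , 469.22059002, 240.229824  ],
       [  0.        ,   0.        ,   1.        ]]), 'extrinsics': array([[ 4.97437878e-01, -8.67464638e-01, -7.78847850e-03,
        -3.27678328e+02],
       [-5.36977924e-01, -3.00847818e-01, -7.88127718e-01,
         3.65771679e+02],
       [ 6.81329778e-01,  3.96226820e-01, -6.15462460e-01,
         1.15881819e+03],
       [ 0.00
[... 417 characters left out ...]
+02],
       [ 1.71912979e-01,  1.20733531e-02, -9.85038152e-01,
         1.25783014e+03],
       [ 0.00000000e+00,  0.00000000e+00,  0.00000000e+00,
         1.00000000e+00]])}
wrist {'K': array([[399.67414526,   0.        , 318.34254362],
       [  0.        , 399.67414526, 245.21436791],
       [  0.        ,   0.        ,   1.        ]]), 'extrinsics': array([[ 4.52119754e-01,  8.91956409e-01, -1.22147863e-03,
        -5.49831844e+02],
       [ 8.68817081e-01, -4.40080030e-01,  2.26906251e-01,
        -2.28285775e+01],
       [ 2.01852936e-01, -1.03650040e-01, -9.73915839e-01,
         3.89404395e+02],
       [ 0.00000000e+00,  0.00000000e+00,  0.00000000e+00,
         1.00000000e+00]])}
```

View pics/scene0.png

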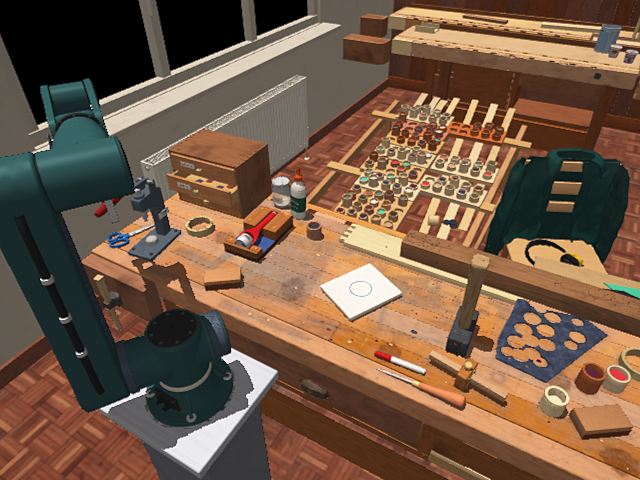

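View pics/top0.png

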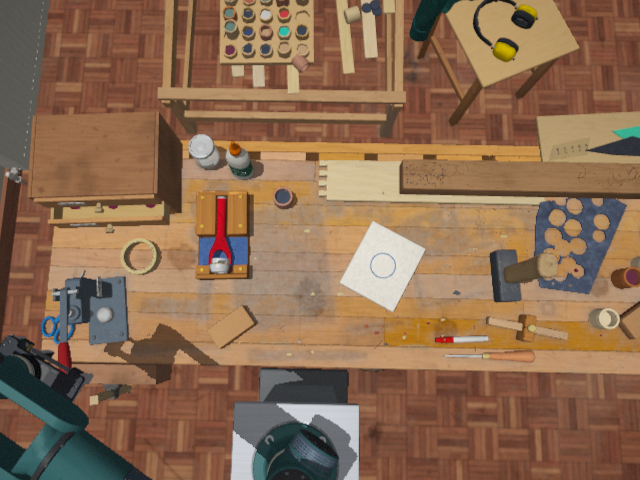

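View pics/wrist0.png

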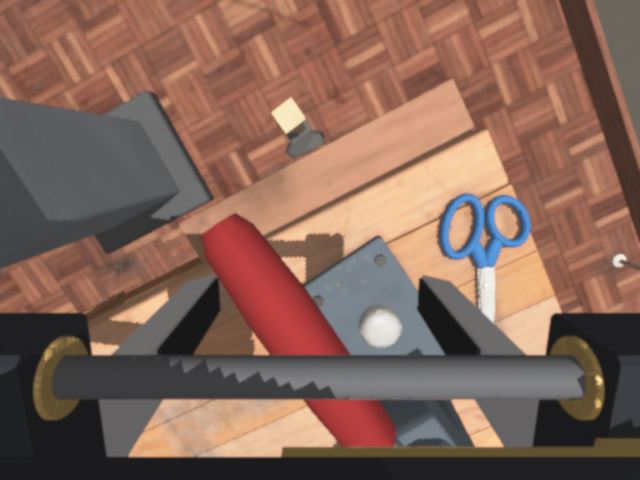

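The scene and top views show the case at about (222,235) in the top image, with the ring towards the robot. The board is at (383,265), the mallet at (510,270), the cup at (284,197) and the tape roll at (140,257). Next I'll measure the case, the punch and the circle.

```bash
cat > h.py <<'E'
from workcell import *
import cv2, numpy as np
def ray(n,uv,z,p=None):
    p=p or camera_params(n);E=p["extrinsics"];R=E[:3,:3];c=-R.T@E[:3,3]
    d=R.T@np.linalg.inv(p["K"])@np.array([uv[0],uv[1],1.]);return (c+d*(z-c[2])/d[2])
def proj(n,X,p=None):
    p=p or camera_params(n);E=p["extrinsics"];x=p["K"]@(E[:3,:3]@np.array(X,float)+E[:3,3]);return x[:2]/x[2]
def redmask(im,roi):
    hsv=cv2.cvtColor(im,cv2.COLOR_RGB2HSV);m=(((hsv[...,0]<5)|(hsv[...,0]>172))&(hsv[...,1]>190)&(hsv[...,2]>90)).astype(np.uint8)
    k=np.zeros_like(m);x0,y0,x1,y1=roi;k[y0:y1,x0:x1]=1;return m*k
E
python3 - <<'E'
from h import *
im=get_image("top");sc=get_image("scene")
cv2.imwrite("pics/t1.png",cv2.resize(im[170:290,170:290],None,fx=5,fy=5,interpolation=cv2.INTER_CUBIC)[:,:,::-1])
cv2.imwrite("pics/t2.png",cv2.resize(im[215:315,335:435],None,fx=6,fy=6,interpolation=cv2.INTER_CUBIC)[:,:,::-1])
cv2.imwrite("pics/s1.png",cv2.resize(sc[190:270,210:330],None,fx=6,fy=6,interpolation=cv2.INTER_CUBIC)[:,:,::-1])
for n,i,roi in(("top",im,(190,180,255,285)),("scene",sc,(220,200,300,260))):
    m=redmask(i,roi);ys,xs=np.nonzero(m);print(n,len(xs),xs.min(),xs.max(),ys.min(),ys.max())
    for y in range(ys.min(),ys.max()+1,6):
        r=xs[ys==y];print(y,r.min(),r.max(),end='; ')
# circle: blue
hsv=cv2.cvtColor(im,cv2.COLOR_RGB2HSV);m=((hsv[...,0]>100)&(hsv[...,0]<135)&(hsv[...,1]>60)).astype(np.uint8)
m[:240]=0;m[295:]=0;m[:,:360]=0;m[:,410:]=0
ys,xs=np.nonzero(m);e=cv2.fitEllipse(np.c_[xs,ys].astype(np.float32));print(len(xs),e,ray("top",e[0],18))
hsv=cv2.cvtColor(sc,cv2.COLOR_RGB2HSV);m=((hsv[...,0]>100)&(hsv[...,0]<135)&(hsv[...,1]>60)).astype(np.uint8)
m[:270]=0;m[310:]=0;m[:,:335]=0;m[:,390:]=0
ys,xs=np.nonzero(m);e=cv2.fitEllipse(np.c_[xs,ys].astype(np.float32));print(len(xs),e,ray("scene",e[0],18))
E
```

```text
top 595 209 230 199 263
199 217 225; 205 217 225; 211 217 225; 217 217 224; 223 216 224; 229 216 224; 235 216 224; 241 215 225; 247 212 228; 253 210 230; 259 209 210; scene 250 240 275 212 244
212 271 271; 218 265 271; 224 258 265; 230 245 260; 236 251 257; 242 253 254; 10 ((382.34130859375, 265.2499694824219), (24.108190536499023, 24.937713623046875), 119.13430786132812) [ 505.99727607 -216.22681984   18.        ]
6 ((360.3331298828125, 288.16644287109375), (15.210963249206543, 21.7579345703125), 92.90789031982422) [ 507.97219119 -216.20931152   18.        ]
```

View pics/t1.png

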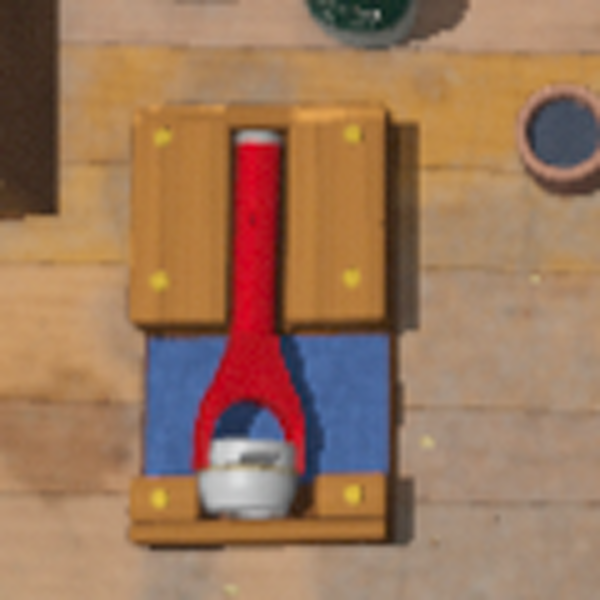

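View pics/t2.png

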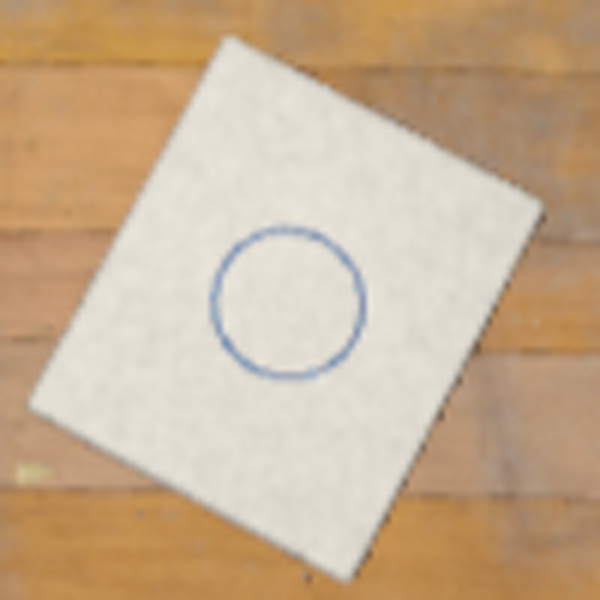

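View pics/s1.png

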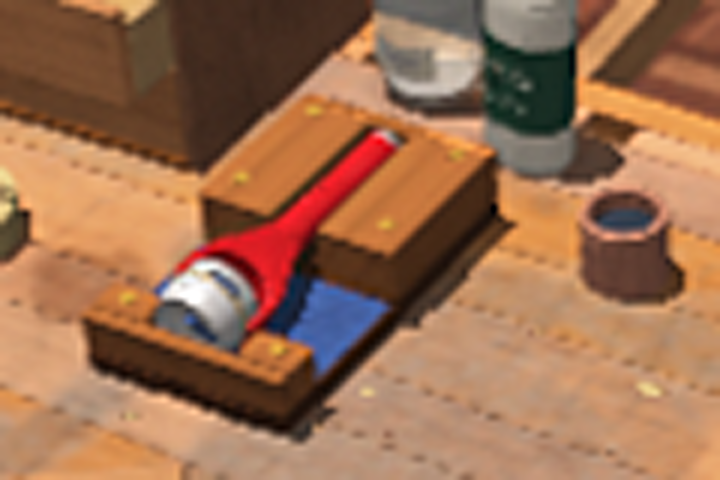

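Run:
```python
from h import *
im=get_image("top")
m=redmask(im,(190,180,255,285));ys,xs=np.nonzero(m)
P=[]
for y in range(199,238):
    r=xs[ys==y];P.append(ray("top",(r.mean(),y),39)[:2])
P=np.array(P);f=np.polyfit(P[:,0],P[:,1],1);print(f,np.degrees(np.arctan(f[0])))
c=lambda u,v:(170+(u+.5)/5-.5,170+(v+.5)/5-.5)
print("struck end",ray("top",c(258,131),39),"ring edge",ray("top",c(248,516),39))
for uv,z in(((134,105),51),((386,105),51),((386,322),51),((133,322),51),((130,541),0),((388,545),0),((388,521),40),((130,521),40),((130,480),40)):print(uv,ray("top",c(*uv),z))
for n in ((284,197),):print("cup",ray("top",n,46))
print("bottle",ray("top",(238,160),60),ray("top",(240,176),0),"roll",ray("top",(140,257),25))
print("drawers",ray("top",(160,200),150),ray("top",(165,205),60),ray('top',(250,330),10),"press",ray('top',(128,340),20),ray('top',(108,280),20))
```

```text
[1.93982779e-02 1.99438559e+02] 1.1113000769441768
struck end [679.68755684 212.85166346  39.        ] ring edge [475.0825481  207.22864117  39.        ]
(134, 105) [689.43110236 276.61702812  51.        ]
(386, 105) [692.05049882 143.76778371  51.        ]
(386, 322) [576.13582888 138.66539716  51.        ]
(133, 322) [573.44608799 270.02906353  51.        ]
(130, 541) [464.20869631 276.8447241    0.        ]
(388, 545) [464.99704759 139.57056132   0.        ]
(388, 521) [473.93225015 134.61316759  40.        ]
(130, 521) [471.11360113 267.87418981  40.        ]
(130, 480) [492.35104144 269.18158071  40.        ]
cup [677.94121693  45.66688928  46.        ]
bottle [772.50581886 169.38662879  60.        ] [746.61298632 171.76320129   0.        ] roll [513.60218302 420.55845478  25.        ]
drawers [638.10060376 338.88218842 150.        ] [646.82282956 353.89318256  60.        ] [331.32511374 125.10843107  10.        ] press [299.35595521 435.91174702  20.        ] [451.86984319 501.4553453   20.        ]
```

```bash
cat >> h.py <<'E'
from scipy.spatial.transform import Rotation as Ro
def tool():
    s=observe();return s,Ro.from_euler('xyz',s["ee_rot"],degrees=True).as_matrix()
E
python3 - <<'E'
from h import *
s,R=tool();print(s["tcp_pos"]);print(R.round(3)); y=R[:,1];print("jaw angle",np.degrees(np.arctan2(y[1],y[0])))
E
```

```text
[248.40126665 490.52415176 205.0676679 ]
[[-0.     0.452  0.892]
 [-0.001  0.892 -0.452]
 [-1.    -0.001 -0.   ]]
jaw angle 63.14184272298318
```

Emit:
jog_arm:
  series: [0,0,0,0,0,5,-1,0,0,0,0,0,4,-1,0,0,0.06,3.5,-3.6,0,-1,0,0,0.06,3.5,-3.6,0,-1,0,0,0.06,3.5,-3.6,0,-1,0,0,0.06,3.5,-3.6,0,-1,0,0,0.06,3.5,-3.6,0,-1,0,0,0.06,3.5,-3.6,0,-1,0,0,0.06,3.5,-3.6,0,-1,0,0,0.07,2.7,-3.2,0,-0.5,0,0,0,0,0,-4,-0.5,0,0,0,0,0,0,-0.5]
  force: 60

```text
clock: 1.8
tcp_pos: [518.9, 205.6, 251.3]
ee_rot: [-166.7, 89.5, -165.5]
force: [-0.0, -0.2, 0.1]
gripper_width: 71.1
```

Run:
```python
from h import *
s,R=tool();print(s["clock"],s["tcp_pos"],s["gripper_width"],s["force"]);y=R[:,1];print("jaw",np.degrees(np.arctan2(y[1],y[0])),R[:,0])
p=camera_params("wrist");im=get_image("wrist");cv2.imwrite("pics/w1.png",im[:,:,::-1]);np.savez("w1.npz",im=im,K=p["K"],E=p["extrinsics"])
```

```text
1.8 [518.93296968 205.63149813 251.31925077] 71.06597755457204 [-0.00416844 -0.20145344  0.07046731]
jaw 91.14784216935459 [-0.00834055 -0.00215403 -0.9999629 ]
```

View pics/w1.png

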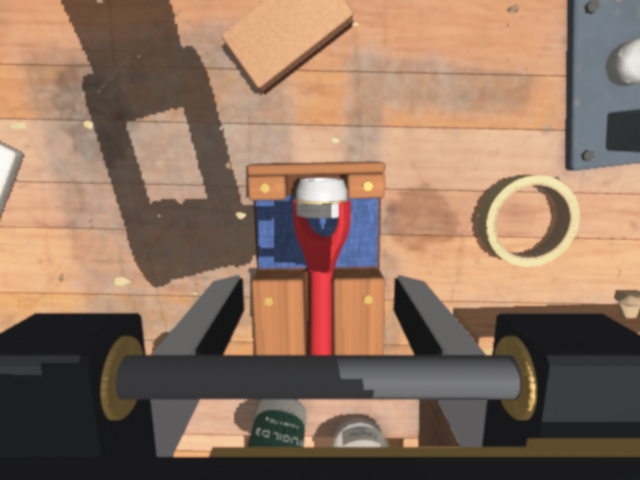

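The wrist view looks towards -x and shows the punch in its case: ring at about (321,190), prongs at 295 and 350, and the shank at u≈320. I'll measure it from here.

Run:
```python
from h import *
d=np.load("w1.npz");p=dict(K=d["K"],extrinsics=d["E"]);im=d["im"]
cv2.imwrite("pics/w1z.png",cv2.resize(im[150:360,235:400],None,fx=3.6,fy=2.8,interpolation=cv2.INTER_CUBIC)[:,:,::-1])
m=redmask(im,(280,195,365,352));ys,xs=np.nonzero(m)
for y in range(ys.min(),ys.max(),6):
    r=xs[ys==y];a=ray("",(r.min()-.5,y),39,p);b=ray("",(r.max()+.5,y),39,p);print(y,r.min(),r.max(),((a+b)/2).round(1)[:2],round(abs(a[1]-b[1]),1))
print("ring end z39/z58",ray("",(321,178),39,p),ray("",(321,178),58,p))
for z,uv in((14,(258,202)),(14,(378,202)),(40,(258,198)),(51,(250,268)),(51,(384,268)),(40,(247,199)),(40,(384,199)),(14,(320,269)),(51,(320,271))):print(uv,z,ray("",uv,z,p).round(1))
```

```text
Traceback (most recent call last):
ValueError: zero-size array to reduction operation minimum which has no identity
```

View pics/w1z.png

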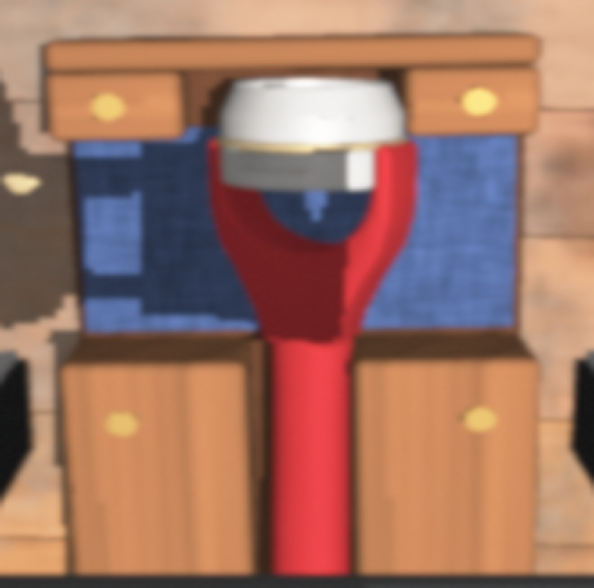

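```bash
sed -i 's/>190)/>165)/' h.py
python3 - <<'E'
from h import *
d=np.load("w1.npz");p=dict(K=d["K"],extrinsics=d["E"]);im=d["im"]
hsv=cv2.cvtColor(im,cv2.COLOR_RGB2HSV);print(hsv[230,320],hsv[320,320],hsv[230,345])
m=(((hsv[...,0]<6)|(hsv[...,0]>170))&(hsv[...,1]>150)&(hsv[...,2]>60)).astype(np.uint8);m[:195]=0;m[352:]=0;m[:,:285]=0;m[:,365:]=0
ys,xs=np.nonzero(m)
for y in range(ys.min(),ys.max(),6):
    r=xs[ys==y];a=ray("",(r.min()-.5,y),39,p);b=ray("",(r.max()+.5,y),39,p);print(y,r.min(),r.max(),((a+b)/2).round(1)[:2],round(abs(a[1]-b[1]),1))
print("ring end z39/z58",ray("",(321,178),39,p),ray("",(321,178),58,p))
for z,uv in((14,(258,202)),(14,(378,202)),(40,(258,198)),(51,(253,279)),(51,(382,277)),(40,(247,199)),(40,(384,199)),(14,(320,267)),):print(uv,z,ray("",uv,z,p).round(1))
E
```

```text
[111 117  85] [179 182 232] [179 184 188]
201 293 348 [498.3 207.8] 54.9
207 293 349 [504.2 208.4] 56.1
213 294 349 [510.2 209. ] 55.3
219 294 349 [516.1 209.1] 55.5
225 294 348 [522.2 208.7] 54.7
231 296 347 [528.2 209.4] 51.9
237 297 346 [534.3 209.5] 50.0
243 300 342 [540.5 209.1] 43.2
249 302 339 [546.7 208.8] 38.3
255 305 337 [552.9 209.4] 33.4
261 307 335 [559.2 209.5] 29.4
267 308 334 [565.5 209.7] 27.5
273 309 333 [571.8 209.8] 25.5
279 310 332 [578.2 209.9] 23.6
285 310 332 [584.7 210.1] 23.6
291 310 332 [591.2 210.2] 23.7
297 310 332 [597.7 210.3] 23.8
303 310 332 [604.3 210.5] 23.9
309 310 332 [610.9 210.6] 24.0
315 310 332 [617.6 210.8] 24.1
321 310 332 [624.3 210.9] 24.1
327 310 332 [631.1 211.1] 24.2
333 310 332 [637.9 211.2] 24.3
339 310 332 [644.8 211.3] 24.4
345 310 332 [651.7 211.5] 24.5
ring end z39/z58 [476.03457041 207.77115228  39.        ] [475.00195339 207.6478029   58.        ]
(258, 202) 14 [503.4 142.7  14. ]
(378, 202) 14 [501. 268.  14.]
(258, 198) 40 [496.5 146.6  40. ]
(253, 279) 51 [575.8 142.2  51. ]
(382, 277) 51 [571.2 270.3  51. ]
(247, 199) 40 [497.7 135.9  40. ]
(384, 199) 40 [495.  269.7  40. ]
(320, 267) 14 [572.6 208.9  14. ]
```

Emit:
jog_arm:
  series: [0,0.004,0,-0.3,0.35,-4,-0.5,0,0.004,0,0,0,-4,-0.5,0,0,0,0,0,-4,-0.5,0,0,0,0,0,-4,-0.5,0,0,0,0,0,-3,-0.5,0,0,0,0,0,0,-0.5]

```text
clock: 2.6
tcp_pos: [516.4, 210.6, 64.8]
ee_rot: [-177.5, 89.4, -176.2]
force: [0.4, 0.1, 0.5]
gripper_width: 70.3
```

Run:
```python
from h import *
s,R=tool();print(s["clock"],s["tcp_pos"],s["gripper_width"],s["force"]);y=R[:,1];print("jaw",np.degrees(np.arctan2(y[1],y[0])),R[:,0])
sc=get_image("scene");cv2.imwrite("pics/s2.png",cv2.resize(sc[150:270,200:340],None,fx=5,fy=5,interpolation=cv2.INTER_CUBIC)[:,:,::-1])
```

```text
2.6 [516.44736865 210.64693322  64.77362424] 70.28672252852319 [0.38482907 0.07925059 0.53020989]
jaw 91.2873470345825 [-1.08706573e-02 -7.14613090e-04 -9.99940657e-01]
```

View pics/s2.png

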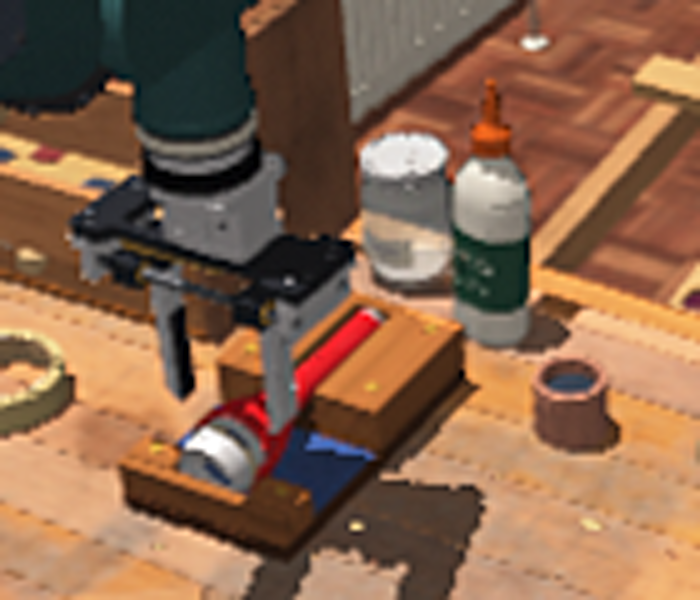

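The jaws straddle the head, one finger on each side of it in the bay. I'll go down and close.

Emit:
jog_arm:
  series: [0,-0.009,0,-0.2,-0.15,-2,-0.5,0,0,0,0,0,-1.3,-0.5,0,0,0,0,0,-1,-0.5,0,0,0,0,0,0,-0.5,0,0,0,0,0,0,0,0,0,0,0,0,0,0.3,0,0,0,0,0,0,0.6,0,0,0,0,0,0,0.6]
  force: 60

```text
clock: 3.65
tcp_pos: [516.0, 208.3, 23.2]
ee_rot: [-12.9, 89.9, -11.7]
force: [0.2, -2.3, 2.6]
gripper_width: 53.4
```

Run:
```python
from h import *
s,R=tool();print(s["clock"],s["tcp_pos"],s["gripper_width"],s["force"]);y=R[:,1];print("jaw",np.degrees(np.arctan2(y[1],y[0])),R[:,0])
```

```text
3.65 [516.03460762 208.32729101  23.19344403] 53.36297874217431 [ 0.19890648 -2.28321605  2.59600367]
jaw 91.20696083235319 [ 2.20160692e-03 -4.56600464e-04 -9.99997472e-01]
```

Emit:
jog_arm:
  series: [0,0,0,0,0,0,0.6,0,0,0,0,0,0.5,0.6,0,0,0,0,0,1,0.6,0,0,0,0,0,1.5,0.6,0,0,0,0,0,2,0.6,0,0,0,0,0,2,0.6,0,0,0,0,0,2,0.6,0,0,0,0,0,1,0.6,0,0,0,0,0,0,0.6]

```text
clock: 4.78
tcp_pos: [516.0, 209.3, 123.8]
ee_rot: [22.9, 89.8, 24.1]
force: [-0.6, -0.9, -3.7]
gripper_width: 53.9
```

Run:
```python
from h import *
s,R=tool();print(s["clock"],s["tcp_pos"],s["gripper_width"],s["force"],s["torque"])
sc=get_image("scene");cv2.imwrite("pics/s3.png",cv2.resize(sc[130:270,200:360],None,fx=5,fy=4.2,interpolation=cv2.INTER_CUBIC)[:,:,::-1])
```

```text
4.775 [516.02676611 209.29121464 123.80310657] 53.92512659829283 [-0.64583446 -0.89814264 -3.6738413 ] [ 0.09791247  0.17122033 -0.01649868]
```

View pics/s3.png

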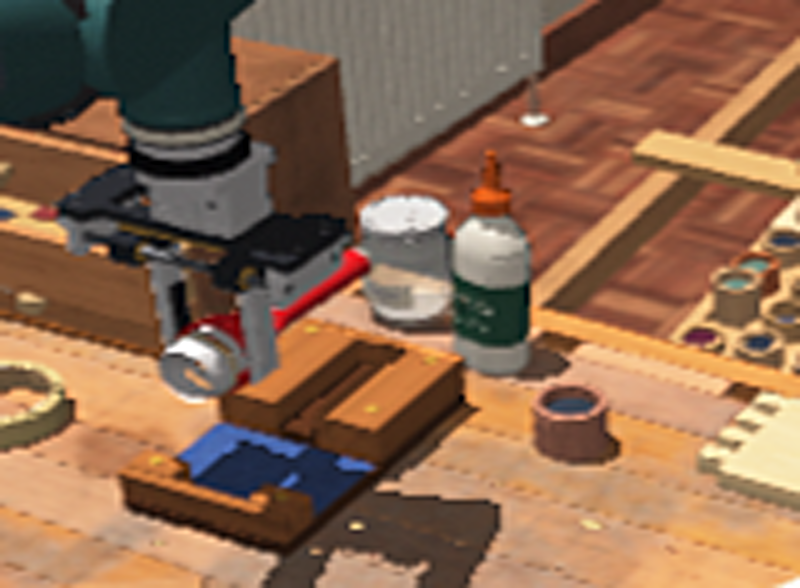

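The punch is out of the case and level. I'll carry it to the free bench.

Emit:
jog_arm:
  series: [0,0,0,-0.5,-1,0,0.6,0,0,0,-1,-2,0,0.6,0,0,0,-1.5,-3,0,0.6,0,0,0,-1.5,-3,0,0.6,0,0,0,-1.5,-3,0,0.6,0,0,0,-1,-2,-1,0.6,0,0,0,0,-0.5,-2.5,0.6,0,0,0,0,0,-3,0.6,0,0,0,0,0,-2.5,0.6,0,0,0,0,0,-1.5,0.6,0,0,0,0,0,0,0.6]

```text
clock: 6.2
tcp_pos: [443.9, 63.4, 16.1]
ee_rot: [-179.9, 89.8, -178.7]
force: [-0.1, 0.3, -4.8]
gripper_width: 53.5
```

Run:
```python
from h import *
s,R=tool();print(s["clock"],s["tcp_pos"],s["gripper_width"],s["force"],s["torque"])
sc=get_image("scene");cv2.imwrite("pics/s4.png",cv2.resize(sc[150:290,200:360],None,fx=5,fy=4.2,interpolation=cv2.INTER_CUBIC)[:,:,::-1])
```

```text
6.2 [443.93408709  63.42037092  16.07335311] 53.4861262404443 [-0.14298945  0.34288281 -4.83946398] [0.03225086 0.1298278  0.06886944]
```

View pics/s4.png

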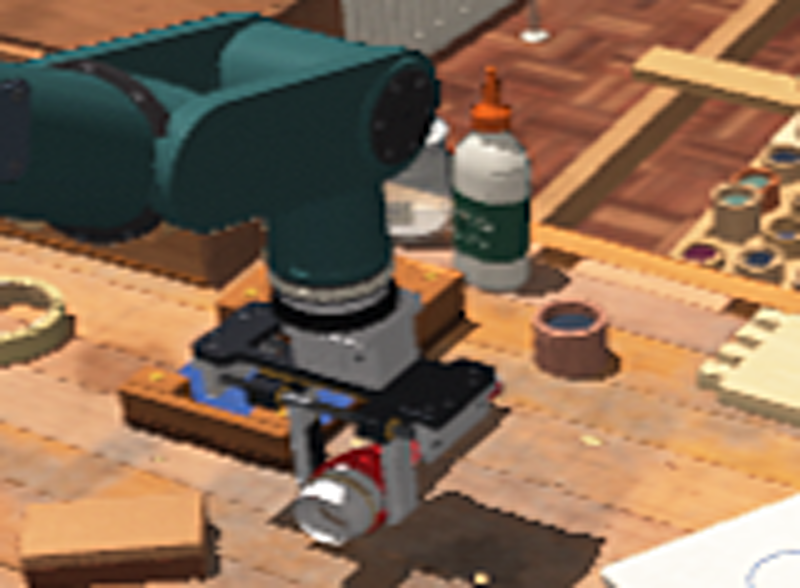

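Emit:
jog_arm:
  series: [0,0.035,0,0,0,-0.3,0.6,0,0.035,0,0,0,-0.3,0.6,0,0,0,0,0,-0.1,0.6,0,0,0,0,0,0,0.6]

```text
clock: 6.75
tcp_pos: [445.9, 63.7, 10.6]
ee_rot: [178.7, 86.1, 180.0]
force: [0.4, 0.1, -3.8]
gripper_width: 53.7
```

Emit:
jog_arm:
  series: [0,0,0,0,0,-0.15,0.6,0,0,0,0,0,-0.1,0.6,0,0,0,0,0,0,0.6]

```text
clock: 7.12
tcp_pos: [445.6, 63.7, 8.4]
ee_rot: [178.6, 86.1, 179.8]
force: [-0.0, 0.2, -1.5]
gripper_width: 53.8
```

Emit:
jog_arm:
  series: [0,0,0,0,0,-0.05,-0.1,0,0,0,0,0,0,-0.14,0,0,0,0,0,0,-0.18,0,0,0,0,0,0,-0.25,0,0,0,0,0,0,-0.35,0,0,0,0,0,0,-0.5,0,0,0,0,0,0,-0.5]

```text
clock: 8.0
tcp_pos: [445.5, 63.6, 7.4]
ee_rot: [178.8, 86.0, 180.0]
force: [0.2, -0.2, -1.0]
gripper_width: 70.3
```

Run:
```python
from h import *
s,R=tool();print(s["clock"],s["tcp_pos"],s["gripper_width"],s["force"],s["torque"])
im=get_image("wrist");cv2.imwrite("pics/w2.png",im[:,:,::-1])
```

```text
8.0 [445.53896811  63.62718481   7.37347017] 70.27758581956371 [ 0.22382555 -0.22526745 -0.98540044] [ 0.01788708 -0.00369681 -0.00478326]
```

View pics/w2.png

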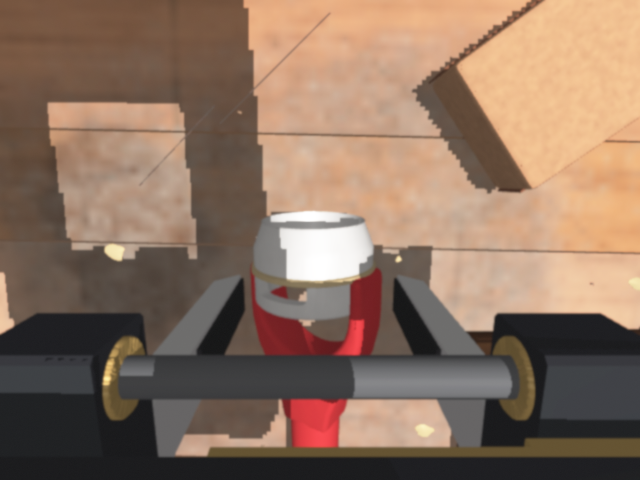

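Emit:
jog_arm:
  series: [0,0,0,-0.1,0,2,-0.5,0,0,0,-0.1,0,3,-0.5,0,-0.035,0,0,0,5,-0.5,0,-0.035,0,0,0,5,-0.5,0,0,0,0,0,5,-0.5,0,0,0,0,0,4,-0.5,0,0,0,0,0,0,-0.5]

```text
clock: 8.93
tcp_pos: [445.3, 63.7, 251.5]
ee_rot: [0.1, 89.5, 1.3]
force: [-0.7, -0.7, -0.5]
gripper_width: 70.6
```

Run:
```python
from h import *
s,R=tool();print(s["clock"],s["tcp_pos"],s["gripper_width"],R[:,0]);y=R[:,1];print("jaw",np.degrees(np.arctan2(y[1],y[0])))
p=camera_params("wrist");im=get_image("wrist");cv2.imwrite("pics/w3.png",im[:,:,::-1]);np.savez("w3.npz",im=im,K=p["K"],E=p["extrinsics"])
hsv=cv2.cvtColor(im,cv2.COLOR_RGB2HSV)
m=(((hsv[...,0]<6)|(hsv[...,0]>170))&(hsv[...,1]>150)&(hsv[...,2]>60)).astype(np.uint8);m[:195]=0;m[352:]=0;m[:,:250]=0;m[:,390:]=0
ys,xs=np.nonzero(m)
for y in range(ys.min(),ys.max(),8):
    r=xs[ys==y];a=ray("",(r.min()-.5,y),18,p);b=ray("",(r.max()+.5,y),18,p);print(y,r.min(),r.max(),((a+b)/2).round(1)[:2],round(abs(a[1]-b[1]),1))
t=get_image("top");cv2.imwrite("pics/t3.png",cv2.resize(t[170:310,200:340],None,fx=4,fy=4,interpolation=cv2.INTER_CUBIC)[:,:,::-1])
```

```text
8.925 [445.32311576  63.70953295 251.5353214 ] 70.58050125966558 [ 9.37104335e-03  2.08595950e-04 -9.99956069e-01]
jaw 91.21744046659336
200 342 342 [429.7  88.7] 1.0
208 290 343 [438.5  62.5] 56.0
216 291 342 [446.9  62.7] 54.2
224 292 342 [455.4  63.4] 53.4
232 294 340 [463.9  63.5] 49.5
240 297 337 [472.6  63.7] 43.4
248 300 333 [481.3  63.3] 36.1
256 303 330 [490.1  63.5] 29.9
264 304 327 [499.   62.6] 25.8
272 307 326 [508.   63.9] 21.6
280 307 326 [517.   64.1] 21.7
288 307 326 [526.2  64.2] 21.8
296 307 326 [535.5  64.4] 21.9
304 307 326 [544.8  64.6] 22.0
312 307 326 [554.3  64.8] 22.1
320 308 326 [563.8  65.5] 21.1
328 308 326 [573.4  65.7] 21.2
336 308 326 [583.2  65.9] 21.3
344 307 326 [593.   65.6] 22.6
```

View pics/w3.png

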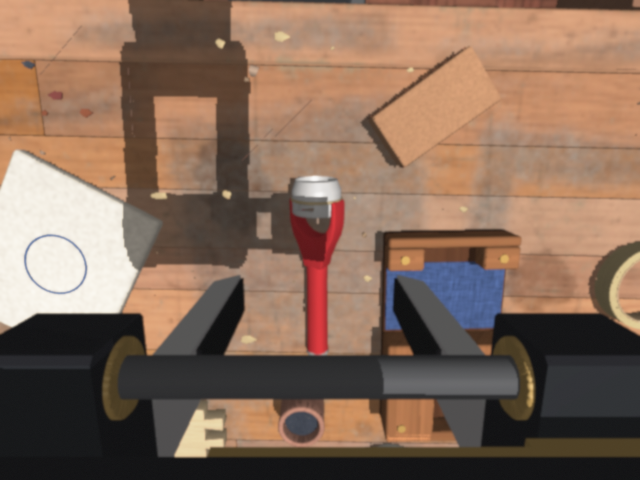

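View pics/t3.png

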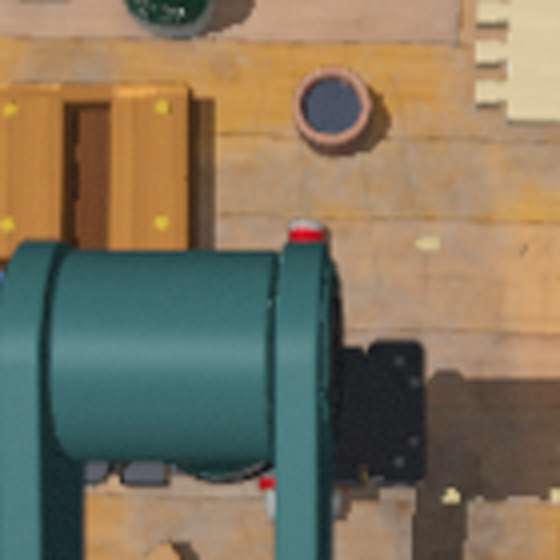

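The punch lies free on the bench, ring at wrist (318,185) and struck end at about (317,353). That puts the shank point near (574, 65.5). Next I'll approach it.

Emit:
jog_arm:
  series: [0,0.005,0,3,0.2,-2,-0.3,0,0,0,4,0,-4,-0.1,0,0,0,4,0,-4,-0.1,0,0,0,1.9,0,-4,-0.1,0,0,0,0,0,-4,-0.1,0,0,0,0,0,0,-0.1]

```text
clock: 9.78
tcp_pos: [567.7, 65.6, 60.7]
ee_rot: [179.1, 89.0, -179.7]
force: [0.5, -0.3, 0.4]
gripper_width: 51.6
```

Run:
```python
from h import *
s,R=tool();print(s["clock"],s["tcp_pos"],s["gripper_width"],R[:,0],s["force"]);y=R[:,1];print("jaw",np.degrees(np.arctan2(y[1],y[0])))
p=camera_params("wrist");im=get_image("wrist");cv2.imwrite("pics/w4.png",im[:,:,::-1])
sc=get_image("scene");cv2.imwrite("pics/s5.png",cv2.resize(sc[150:290,200:360],None,fx=5,fy=4.2,interpolation=cv2.INTER_CUBIC)[:,:,::-1])
t=get_image("top");cv2.imwrite("pics/t4.png",cv2.resize(t[170:310,200:340],None,fx=4,fy=4,interpolation=cv2.INTER_CUBIC)[:,:,::-1])
```

```text
9.775 [567.66106202  65.57572547  60.65788702] 51.58668407272251 [-1.78496045e-02 -8.90356409e-05 -9.99840679e-01] [ 0.47174276 -0.33106996  0.40434549]
jaw 91.21123006739599
```

View pics/s5.png

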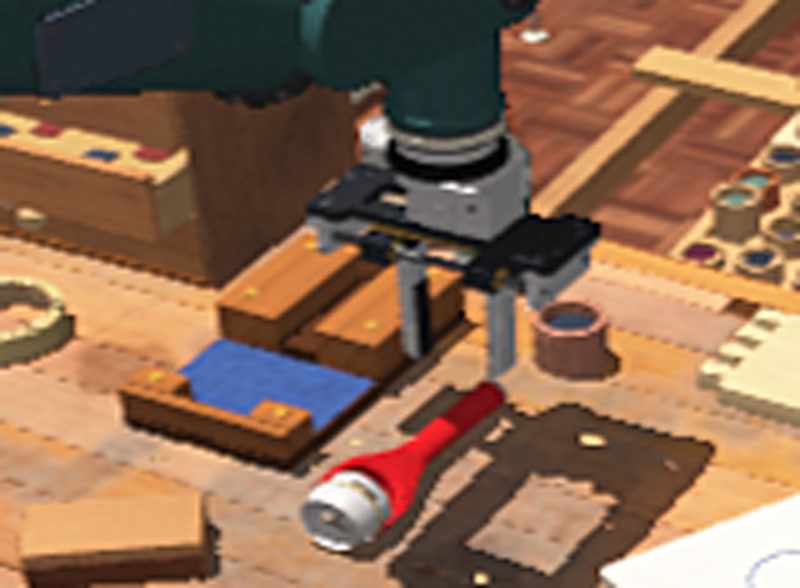

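View pics/w4.png

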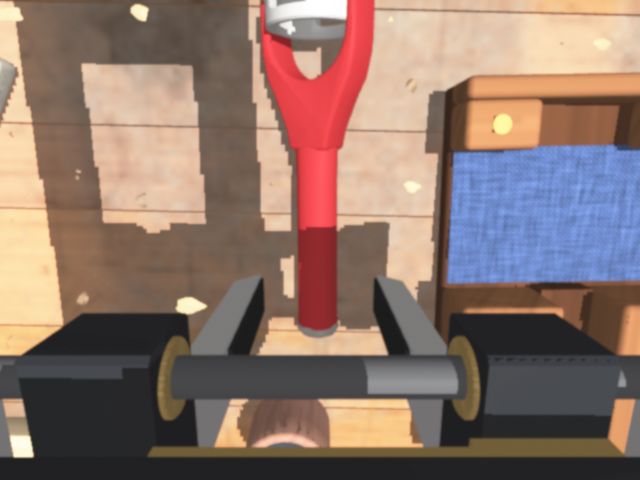

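Run:
```python
from h import *
s,R=tool();print(s["clock"],s["tcp_pos"],R[:,0])
p=camera_params("wrist")
for uv,z in(((318,333),10),((318,333),14),((318,331),20),((318,150),20),((298,250),15),((337,250),15)):print(uv,z,ray("",uv,z,p))
print(proj("",(574,65.5,15),p),proj("",(608,65.5,12),p))
```

```text
9.925 [572.87479437  65.69763062  68.51765923] [-2.68602811e-03  9.11651842e-05 -9.99996388e-01]
(318, 333) 10 [620.45072   67.179187  10.      ]
(318, 333) 14 [618.55401707  67.13933582  14.        ]
(318, 331) 20 [614.37850244  67.05200061  20.        ]
(318, 150) 20 [506.02369095  64.80759774  20.        ]
(298, 250) 15 [564.54635951  54.02771602  15.        ]
(337, 250) 15 [564.06318868  77.40477189  15.        ]
[316.8162165  265.56202434] [315.7499574 316.1019732]
```

Emit:
jog_arm:
  series: [0,0,0,0.8,0,-2,-0.1,0,0,0,0,0,-2,-0.1,0,0,0,0,0,-1.5,-0.1,0,0,0,0,0,0,-0.1,0,0,0,0,0,0,-0.1]

```text
clock: 10.55
tcp_pos: [581.1, 65.7, 13.2]
ee_rot: [176.0, 89.8, 177.3]
force: [-0.1, -0.3, -0.6]
gripper_width: 52.0
```

Run:
```python
from h import *
for i in range(1):
    s,R=tool();print(s["clock"],s["tcp_pos"],R[:,0],s["force"])
p=camera_params("wrist");im=get_image("wrist");cv2.imwrite("pics/w5.png",im[:,:,::-1])
s,R=tool();print(s["clock"],s["tcp_pos"],R[:,0],s["force"])
```

```text
10.55 [581.13914188  65.68888188  13.16575057] [-2.65711608e-03  1.27136288e-04 -9.99996462e-01] [-0.14463584 -0.25763348 -0.59877512]
10.6 [581.3441904   65.69816926  13.53291089] [-2.00189589e-03  1.32860372e-04 -9.99997987e-01] [-0.20105094 -0.3317457  -0.61904675]
```

View pics/w5.png

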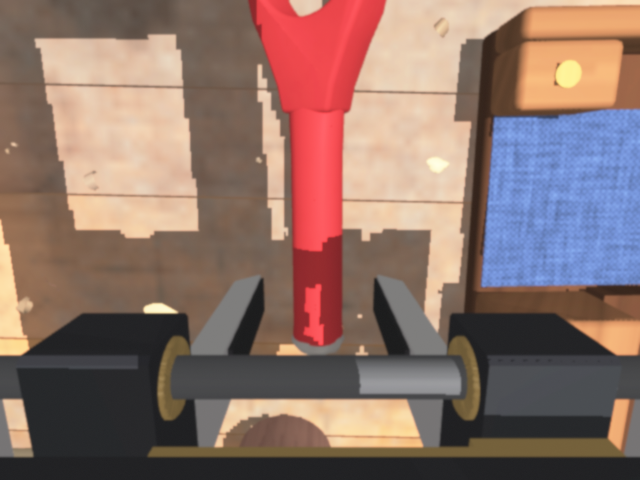

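Emit:
jog_arm:
  series: [0,0,0,0,0,-0.6,-0.1,0,0,0,0,0,-0.4,-0.1,0,0,0,0,0,0,0.2,0,0,0,0,0,0,0.5,0,0,0,0,0,0,0.7,0,0,0,0,0,0,0.7,0,0,0,0,0,0,0.7]
  force: 55

```text
clock: 11.48
tcp_pos: [580.7, 65.6, 2.7]
ee_rot: [178.8, 89.8, -180.0]
force: [0.4, -0.6, 0.2]
gripper_width: 22.3
```

Run:
```python
from h import *
s,R=tool();print(s["clock"],s["tcp_pos"],R[:,0],s["force"],s["torque"],s["gripper_width"])
```

```text
11.475 [580.67008609  65.6227689    2.66973729] [-3.60671606e-03 -7.65036416e-07 -9.99993496e-01] [ 0.38306712 -0.59616431  0.1877907 ] [-0.01106337  0.02987068  0.05642433] 22.32446926830152
```

Emit:
jog_arm:
  series: [0,0,0,0,0,0.5,0.7,0,0,0,0,0,1,0.7,0,0,0,0,0,1.5,0.7,0,0,0,0,0,2,0.7,0,0,0,0,0,2,0.7,0,0,0,0,0,1,0.7,0,0,0,0,0,0,0.7]

```text
clock: 12.35
tcp_pos: [581.6, 65.7, 83.9]
ee_rot: [163.6, 90.0, 164.8]
force: [1.1, -0.1, -2.4]
gripper_width: 22.6
```

Run:
```python
from h import *
s,R=tool();print(s["clock"],s["tcp_pos"],R[:,0],s["force"],s["torque"],s["gripper_width"])
sc=get_image("scene");cv2.imwrite("pics/s6.png",cv2.resize(sc[150:290,200:360],None,fx=5,fy=4.2,interpolation=cv2.INTER_CUBIC)[:,:,::-1])
```

```text
12.35 [581.58429335  65.70938997  83.93211265] [-6.66013014e-04  1.80458107e-04 -9.99999762e-01] [ 1.10061673 -0.0875118  -2.37656003] [ 0.11294875 -0.55436856 -0.01743986] 22.555094493516886
```

View pics/s6.png

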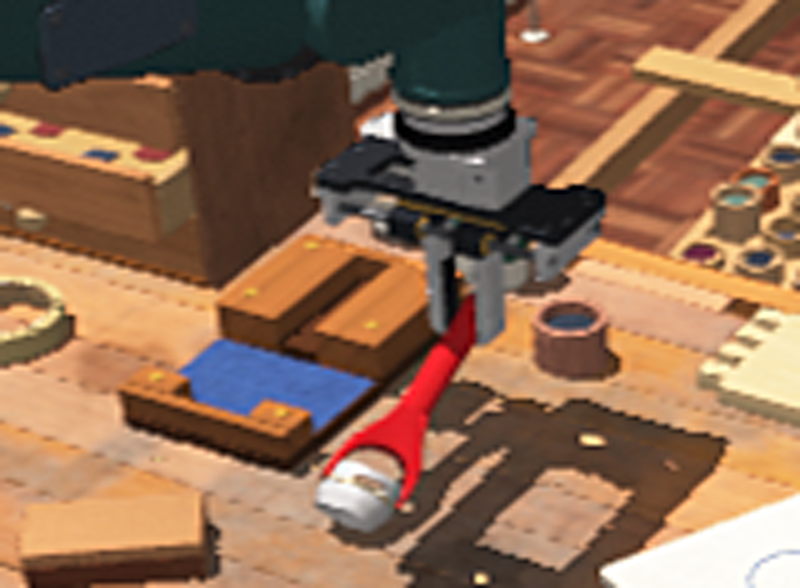

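Emit:
jog_arm:
  series: [0,0,0,0,0,0.5,0.7,0,0,0,0,0,1,0.7,0,0,0,0,0,1.5,0.7,0,0,0,0,0,2,0.7,0,0,0,0,0,2,0.7,0,0,0,0,0,2,0.7,0,0,0,0,0,2,0.7,0,0,0,0,0,2,0.7,0,0,0,0,0,1.5,0.7,0,0,0,0,0,1,0.7,0,0,0,0,0,0.5,0.7,0,0,0,0,0,0,0.7]
  force: 60

```text
clock: 13.9
tcp_pos: [580.5, 65.7, 242.4]
ee_rot: [177.9, 89.8, 179.1]
force: [-0.4, -0.2, -4.4]
gripper_width: 22.3
```

Run:
```python
from h import *
s,R=tool();print(s["clock"],s["tcp_pos"],R[:,0],s["force"],s["torque"],s["gripper_width"])
sc=get_image("scene");cv2.imwrite("pics/s7.png",cv2.resize(sc[120:290,200:370],None,fx=3.5,fy=3.5,interpolation=cv2.INTER_CUBIC)[:,:,::-1])
```

```text
13.9 [580.50237535  65.66926789 242.42047838] [-4.20649199e-03  6.48299078e-05 -9.99991151e-01] [-0.3756011  -0.24574582 -4.38162623] [ 0.00162127 -0.42443401  0.05807381] 22.326599488830144
```

View pics/s7.png

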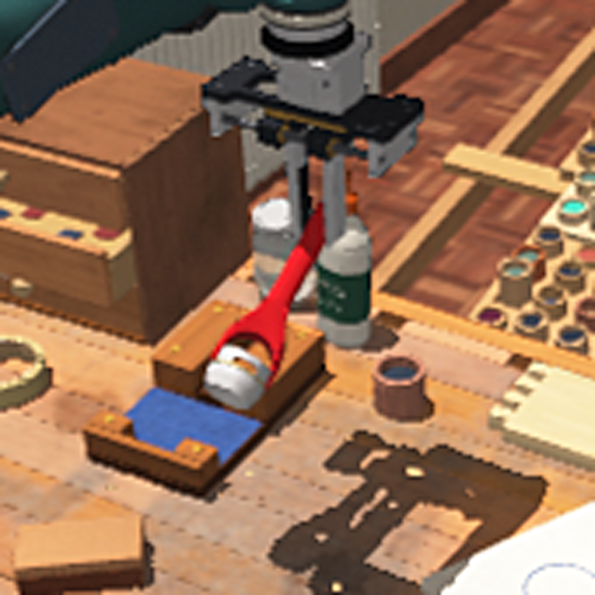

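Held clear of the bench, with the ring sagging about 25°. Now I'll ease the grip in stages.

Emit:
jog_arm:
  series: [0,0,0,0,0,0,0.7,0,0,0,0,0,0,0.7,0,0,0,0,0,0,0.7]
  force: 30

```text
clock: 14.32
tcp_pos: [580.9, 65.7, 242.1]
ee_rot: [177.2, 89.8, 178.4]
force: [1.6, -0.3, -4.3]
gripper_width: 23.6
```

```bash
python3 -c "
from h import *
s=observe();print(s['clock'],s['torque'],s['force'],s['gripper_width'])"
```

```text
14.325 [ 0.02793455 -0.37697703  0.04467624] [ 1.62320986 -0.32096437 -4.30550838] 23.57043082559568
```

Emit:
jog_arm:
  series: [0,0,0,0,0,0,0.7,0,0,0,0,0,0,0.7,0,0,0,0,0,0,0.7]
  force: 20

```text
clock: 14.7
tcp_pos: [580.4, 65.7, 242.5]
ee_rot: [177.8, 89.8, 179.0]
force: [0.4, 0.1, -4.2]
gripper_width: 23.4
```

```bash
python3 -c "
from h import *
s=observe();print(s['clock'],s['torque'],s['force'],s['gripper_width'])"
```

```text
14.7 [ 0.02873058 -0.09769559  0.02035388] [ 0.43543392  0.10491356 -4.21848007] 23.419445604303043
```

Emit:
jog_arm:
  series: [0,0,0,0,0,0,0.7,0,0,0,0,0,0,0.7,0,0,0,0,0,0,0.7]
  force: 14

```text
clock: 15.08
tcp_pos: [580.5, 65.7, 242.5]
ee_rot: [177.2, 89.8, 178.4]
force: [1.2, -0.4, -4.7]
gripper_width: 23.7
```

```bash
python3 -c "
from h import *
s=observe();print(s['clock'],s['torque'],s['force'],s['gripper_width'])"
```

```text
15.075 [-0.00389934 -0.12425739  0.03642694] [ 1.19690664 -0.392005   -4.66502658] 23.69125677991048
```

Emit:
jog_arm:
  series: [0,0,0,0,0,0,0.7,0,0,0,0,0,0,0.7,0,0,0,0,0,0,0.7,0,0,0,0,0,0,0.7]
  force: 10

```text
clock: 15.58
tcp_pos: [580.5, 65.7, 242.5]
ee_rot: [177.1, 89.8, 178.3]
force: [-0.1, -0.2, -4.9]
gripper_width: 23.8
```

```bash
python3 -c "
from h import *
s=observe();print(s['clock'],s['torque'],s['force'],s['gripper_width'])
sc=get_image('scene');cv2.imwrite('pics/s8.png',cv2.resize(sc[120:290,200:370],None,fx=3.5,fy=3.5,interpolation=cv2.INTER_CUBIC)[:,:,::-1])"
```

```text
15.575 [ 0.03338694 -0.1040119   0.01766861] [-0.14463386 -0.17969785 -4.85486821] 23.84324292682275
```

View pics/s8.png

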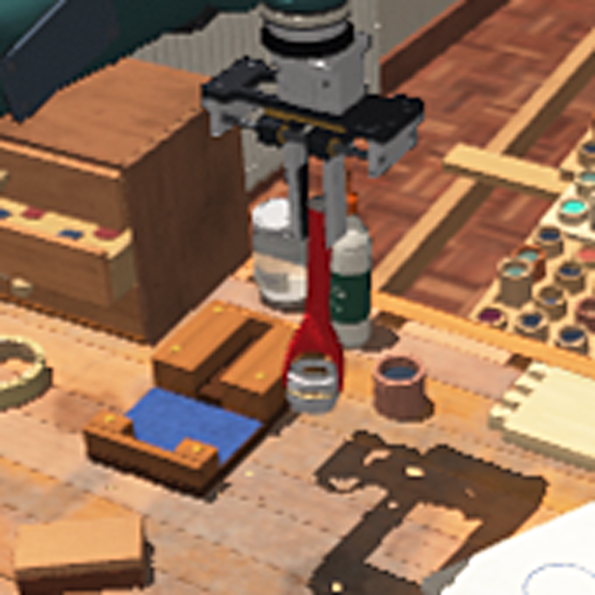

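Emit:
jog_arm:
  series: [0,0,0,0,0,0,0.7,0,0,0,0,0,0,0.7,0,0,0,0,0,0,0.7,0,0,0,0,0,0,0.7]
  force: 7.5

```text
clock: 16.12
tcp_pos: [580.5, 65.7, 242.5]
ee_rot: [177.3, 89.8, 178.5]
force: [0.8, -0.3, -5.0]
gripper_width: 24.0
```

```bash
cat > tilt.py <<'E'
from h import *
import sys
def axis(n,roi,name=None):
    im=get_image(n);p=camera_params(n);hsv=cv2.cvtColor(im,cv2.COLOR_RGB2HSV)
    m=(((hsv[...,0]<6)|(hsv[...,0]>170))&(hsv[...,1]>150)&(hsv[...,2]>50)).astype(np.uint8);k=np.zeros_like(m);x0,y0,x1,y1=roi;k[y0:y1,x0:x1]=1;m*=k
    return im,p,m
E
python3 -c "
from tilt import *
s=observe();print(s['clock'],s['tcp_pos'],s['torque'],s['force'],s['gripper_width'])
im,p,m=axis('scene',(270,170,320,240))
ys,xs=np.nonzero(m)
for y in range(ys.min(),ys.max()+1,3):
  r=xs[ys==y]
  if len(r):print(y,r.min(),r.max())
print([proj('scene',(581,66,z),p) for z in (253,173,93)])
cv2.imwrite('pics/s9.png',cv2.resize(im[170:240,265:325],None,fx=9,fy=8,interpolation=cv2.INTER_CUBIC)[:,:,::-1])
im=get_image('top');cv2.imwrite('pics/t9.png',cv2.resize(im[170:290,220:340],None,fx=5,fy=5,interpolation=cv2.INTER_CUBIC)[:,:,::-1])
im=get_image('wrist');cv2.imwrite('pics/w9.png',im[:,:,::-1])
"
```

```text
16.125 [580.46520983  65.6896572  242.54952902] [ 0.0620268  -0.03128297  0.01285489] [ 0.84875058 -0.31652784 -4.99067743] 23.999252706631683
180 288 288
183 288 292
186 288 292
189 289 292
192 289 294
195 289 294
198 289 294
201 289 294
204 289 294
207 288 294
210 288 295
213 287 296
216 285 298
219 284 299
222 283 299
225 283 299
228 283 299
[array([290.64274894, 185.75017902]), array([291.91741209, 207.63571861]), array([293.10968976, 228.10672719])]
```

View pics/s9.png

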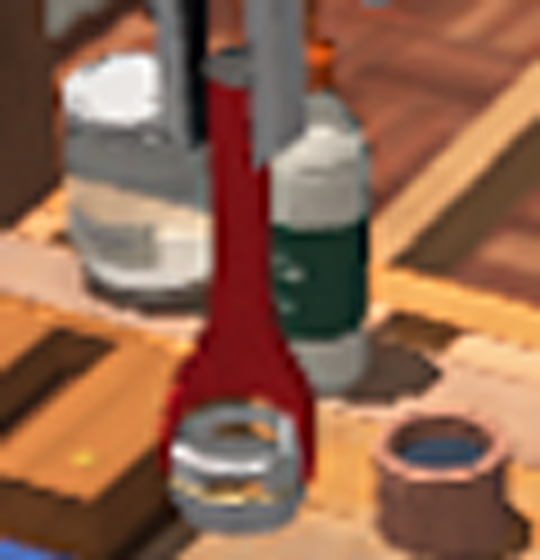

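View pics/w9.png

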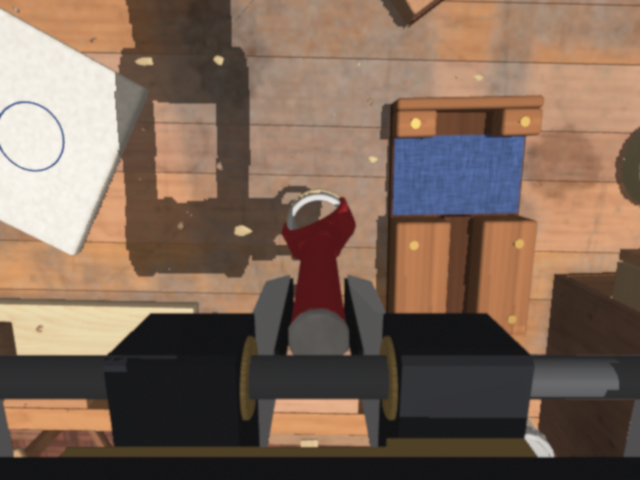

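```bash
python3 -c "
from h import *
p=camera_params('wrist');s,R=tool();print(s['tcp_pos'],R[:,0])
for z in (280,284,288):print('end',z,ray('',(319,332),z,p))
for z in (93,97,103):print('rim -x',z,ray('',(319,190),z,p), 'left',ray('',(284,222),z,p),'right',ray('',(354,215),z,p))
print(proj('',(581,66,284),p),proj('',(560,66,93),p),proj('',(556,66,103),p))
"
```

```text
[580.48352489  65.67461536 242.4928403 ] [-4.07429606e-03  7.70205417e-05 -9.99991697e-01]
end 280 [582.1670508   66.56777248 280.        ]
end 284 [580.28883044  66.51753642 284.        ]
end 288 [578.41061007  66.46730035 288.        ]
rim -x 93 [544.53136847  66.25318242  93.        ] left [571.64367943  37.66191597  93.        ] right [564.55817254  95.73518989  93.        ]
rim -x 97 [544.17864983  66.23533253  97.        ] left [570.9612489   37.99176349  97.        ] right [563.96190862  95.35881033  97.        ]
rim -x 103 [543.64957185  66.20855771 103.        ] left [569.93760312  38.48653477 103.        ] right [563.06751274  94.794241   103.        ]
[317.57221705 333.73952844] [318.29695538 208.7976541 ] [318.41199678 205.50741347]
```

The punch hangs within about 0.07 rad of plumb, ring slightly towards -x and clear of everything. I'll grip it again and carry it over to the board.

Emit:
jog_arm:
  series: [0,0,0,0,0,0,0.7,0,0,0,0,0,0,0.7,0,0,0,0,0,0,0.7]
  force: 55

```text
clock: 16.65
tcp_pos: [580.5, 65.7, 242.5]
ee_rot: [177.4, 89.8, 178.6]
force: [-0.3, -0.1, -4.5]
gripper_width: 23.0
```

Emit:
jog_arm:
  series: [0,0,0,-0.2,-0.8,0,0.7,0,0,0,-0.5,-1.8,0,0.7,0,0,0,-0.7,-2.8,0,0.7,0,0,0,-0.8,-3,0,0.7,0,0,0,-0.8,-3,0,0.7,0,0,0,-0.8,-3,0,0.7,0,0,0,-0.8,-3,0,0.7,0,0,0,-0.8,-3,0,0.7,0,0,0,-0.8,-3,0,0.7,0,0,0,-0.7,-2.6,0,0.7,0,0,0,-0.3,-1.6,0,0.7,0,0,0,-0.1,-0.6,0,0.7]

```text
clock: 18.15
tcp_pos: [507.0, -217.4, 242.5]
ee_rot: [174.5, 89.8, 175.6]
force: [-0.8, 0.3, -3.8]
gripper_width: 23.2
```

```bash
python3 -c "
from h import *
s,R=tool();print(s['clock'],s['tcp_pos'],s['torque'],s['force'],s['gripper_width'],R[:,0])
im=get_image('scene');cv2.imwrite('pics/s10.png',cv2.resize(im[180:330,300:430],None,fx=5,fy=4,interpolation=cv2.INTER_CUBIC)[:,:,::-1])
im=get_image('wrist');p=camera_params('wrist');cv2.imwrite('pics/w10.png',im[:,:,::-1]);np.savez('w10.npz',im=im,K=p['K'],E=p['extrinsics'])
"
```

```text
18.15 [ 506.99346195 -217.4055721   242.54146499] [ 0.09790524 -0.04560905  0.01871548] [-0.83669351  0.29792182 -3.83903715] 23.237121014887915 [-3.93334344e-03  3.00879413e-04 -9.99992219e-01]
```

View pics/s10.png

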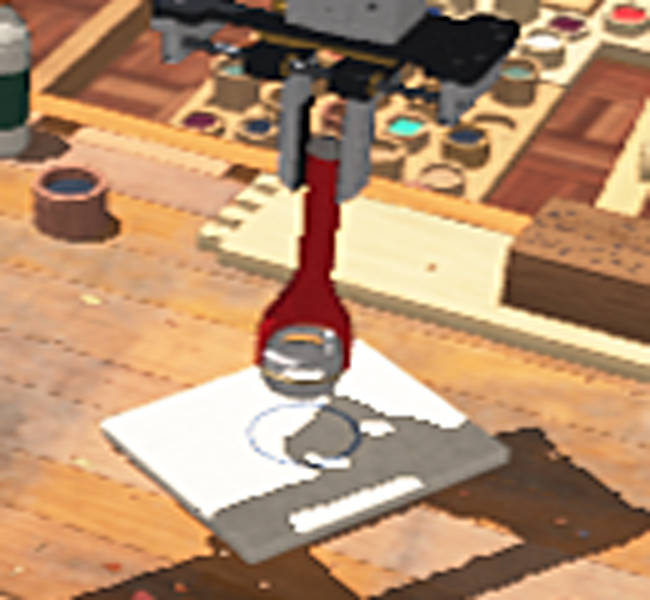

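View pics/w10.png

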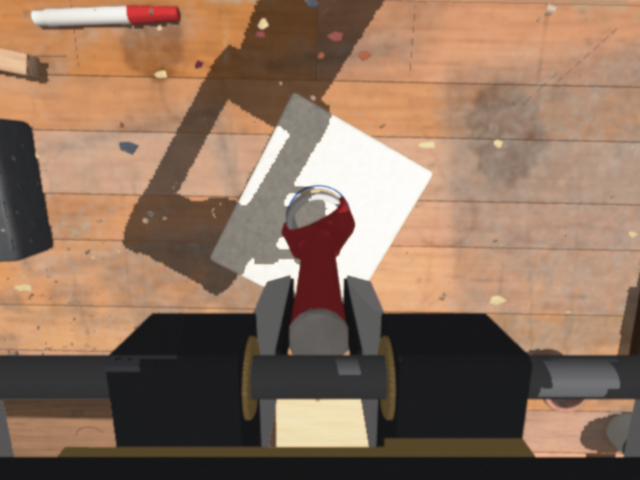

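```bash
python3 -c "
from h import *
d=np.load('w3.npz');p3=dict(K=d['K'],extrinsics=d['E']);im3=d['im']
d=np.load('w10.npz');p10=dict(K=d['K'],extrinsics=d['E'])
hsv=cv2.cvtColor(im3,cv2.COLOR_RGB2HSV);m=((hsv[...,0]>100)&(hsv[...,0]<135)&(hsv[...,1]>60)).astype(np.uint8);m[:225]=0;m[305:]=0;m[:,:10]=0;m[:,100:]=0
ys,xs=np.nonzero(m);P=np.array([ray('',(x,y),18,p3)[:2] for x,y in zip(xs,ys)]).astype(np.float32);print(len(P),cv2.fitEllipse(P))
im9=cv2.imread('pics/w9.png')[:,:,::-1].copy();
hsv=cv2.cvtColor(im9,cv2.COLOR_RGB2HSV);m=((hsv[...,0]>100)&(hsv[...,0]<135)&(hsv[...,1]>60)).astype(np.uint8);m[:90]=0;m[185:]=0;m[:,80:]=0
ys,xs=np.nonzero(m);
# w9 pose: same orientation as now, tcp shifted
s=observe();E=p10['extrinsics'].copy();C=-E[:3,:3].T@E[:3,3]+np.array([580.5-507.0,65.7+217.4,0]);E[:3,3]=-E[:3,:3]@C;p9=dict(K=p10['K'],extrinsics=E)
P=np.array([ray('',(x,y),18,p9)[:2] for x,y in zip(xs,ys)]).astype(np.float32);print(len(P),cv2.fitEllipse(P))
for c in ((297,93),(432,175),(211,258)):print(c,ray('',c,18,p10))
print((ray('',(432,175),18,p10)+ray('',(211,258),18,p10))/2)
print('ring rim',ray('',(319,188),97,p10),'end',ray('',(319,332),284,p10), ray('',(283,222),103,p10),ray('',(354,215),103,p10))
c=lambda u,v:((u+.5)/5-.5+300,(v+.5)/4-.5+180)
print('scene ring bottom-front',c(305,395),'proj ring centre expected',proj('scene',(494,-217,93)))
"
```

```text
25 ((504.4370422363281, -216.2949676513672), (63.13920593261719, 64.63101959228516), 170.42495727539062)
112 ((505.4502868652344, -215.8042449951172), (64.48674774169922, 64.81173706054688), 0.7624268531799316)
(297, 93) [ 386.51906165 -238.488766     18.        ]
(432, 175) [ 460.91684878 -103.29505452   18.        ]
(211, 258) [ 550.89787786 -326.90686119   18.        ]
[ 505.90736332 -215.10095785   18.        ]
ring rim [ 469.47058601 -216.03314156   97.        ] end [ 507.16194742 -215.80437816  284.        ] [ 496.8285286  -244.57169168  103.        ] [ 489.98296037 -187.45769024  103.        ]
scene ring bottom-front (360.6, 278.375) proj ring centre expected [359.50779421 272.32584968]
```

Emit:
jog_arm:
  series: [0,-0.02,0,0,0,0,0.7,0,-0.03,0,0.15,0,0,0.7,0,-0.02,0,0,0,-0.5,0.7,0,0,0,0,0,-1,0.7,0,0,0,0,0,-1.5,0.7,0,0,0,0,0,-1.5,0.7,0,0,0,0,0,-1,0.7,0,0,0,0,0,-0.5,0.7,0,0,0,0,0,0,0.7,0,0,0,0,0,0,0.7]

```text
clock: 19.5
tcp_pos: [509.2, -216.5, 182.8]
ee_rot: [-1.5, 86.2, -0.3]
force: [-0.4, 0.4, -3.7]
gripper_width: 22.8
```

```bash
python3 -c "
from h import *
s,R=tool();print(s['clock'],s['tcp_pos'],s['torque'],s['force'],s['gripper_width'],R[:,0])
im=get_image('scene');cv2.imwrite('pics/s11.png',cv2.resize(im[200:320,320:410],None,fx=6.67,fy=5,interpolation=cv2.INTER_CUBIC)[:,:,::-1])
im=get_image('wrist');p=camera_params('wrist');cv2.imwrite('pics/w11.png',im[:,:,::-1]);np.savez('w11.npz',im=im,K=p['K'],E=p['extrinsics'])
"
```

```text
19.5 [ 509.23410771 -216.49523771  182.77257622] [ 0.04119993  0.07458497 -0.00861427] [-0.42527854  0.43969395 -3.65629759] 22.815940621893798 [ 6.65576749e-02 -3.79549244e-04 -9.97782507e-01]
```

View pics/s11.png

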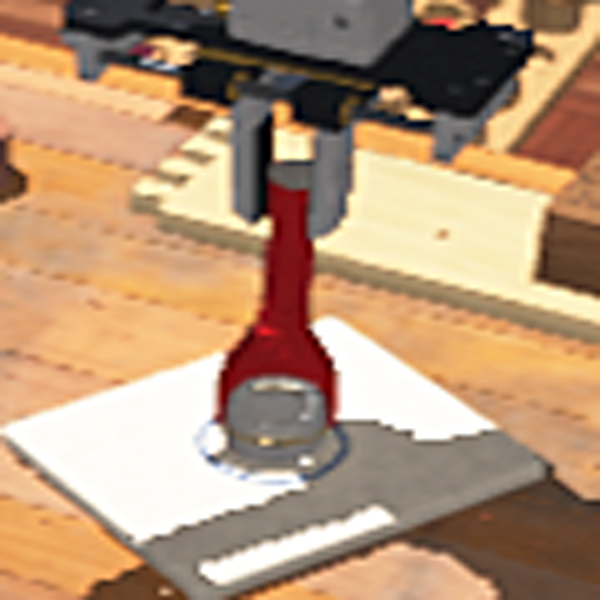

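View pics/w11.png

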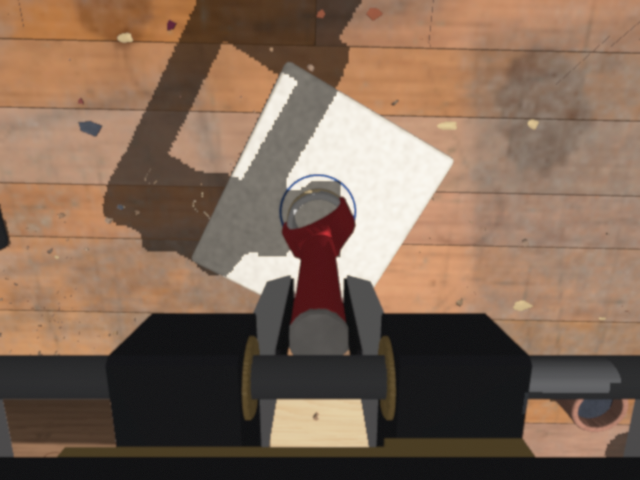

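```bash
python3 -c "
from h import *
d=np.load('w11.npz');p=dict(K=d['K'],extrinsics=d['E']);im=d['im']
cv2.imwrite('pics/w11z.png',cv2.resize(im[160:360,260:380],None,fx=5,fy=3,interpolation=cv2.INTER_CUBIC)[:,:,::-1])
hsv=cv2.cvtColor(im,cv2.COLOR_RGB2HSV);m=((hsv[...,0]>100)&(hsv[...,0]<135)&(hsv[...,1]>60)).astype(np.uint8);m[:165]=0;m[230:]=0;m[:,:270]=0;m[:,365:]=0
ys,xs=np.nonzero(m);P=np.array([ray('',(x,y),18,p)[:2] for x,y in zip(xs,ys)]).astype(np.float32);print(len(P),cv2.fitEllipse(P))
print('end',ray('',(319,332),224,p),'rim',ray('',(319,192),38,p),ray('',(319,192),45,p))
print(-p['extrinsics'][:3,:3].T@p['extrinsics'][:3,3])
s=observe();print(s['tcp_pos'],s['torque'],s['force'])
for z in (224,194,160,125,80,35):print(z,proj('scene',(507,-216,z)))
"
python3 -c "
from tilt import *
im,p,m=axis('scene',(345,225,380,290))
ys,xs=np.nonzero(m)
for y in range(ys.min(),ys.max()+1,3):
  r=xs[ys==y]
  if len(r):print(y,r.min(),r.max(),(r.min()+r.max())/2)
"
```

```text
183 ((505.21832275390625, -216.78262329101562), (64.30513000488281, 64.6978988647461), 169.6513214111328)
end [ 506.06555672 -215.58264309  224.        ] rim [ 484.29289797 -215.89684614   38.        ] [ 483.13948868 -215.92700713   45.        ]
[ 431.71411498 -217.27175131  357.098767  ]
[ 509.12594694 -216.41263544  182.69386982] [ 0.02641279  0.12274436 -0.02371851] [-0.18839158  0.44767765 -4.17623064]
224 [363.22671895 233.62323811]
194 [362.73763924 242.25591323]
160 [362.19988684 251.74770298]
125 [361.66383905 261.20940479]
80 [360.99941466 272.93706352]
35 [360.36133259 284.19975779]
236 360 360 360.0
239 360 365 362.5
242 360 365 362.5
245 361 365 363.0
248 360 366 363.0
251 360 366 363.0
254 360 366 363.0
257 360 365 362.5
260 360 365 362.5
263 359 365 362.0
266 357 366 361.5
269 356 367 361.5
272 354 369 361.5
275 353 369 361.0
278 353 369 361.0
281 369 369 369.0
284 369 369 369.0
```

View pics/w11z.png

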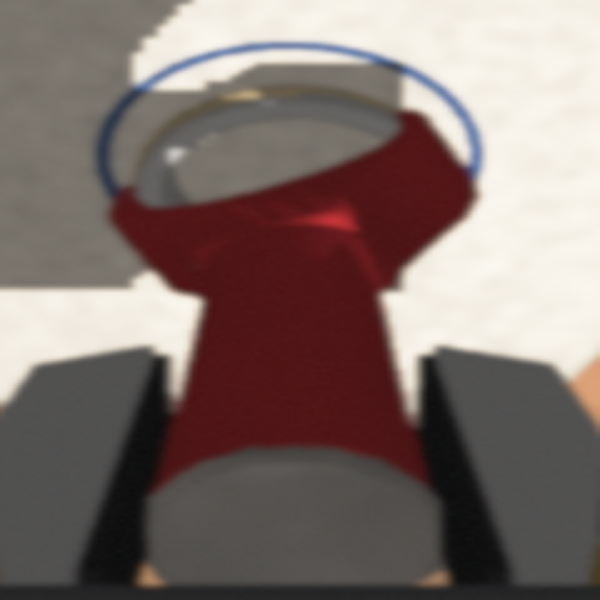

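The ring is about 15 mm above the board, close to upright, and sits inside the circle in both views. I'll lower it slowly until it touches.

Emit:
jog_arm:
  series: [0,0,0,-0.15,0,-0.3,0.7,0,0,0,0,0,-0.4,0.7,0,0,0,0,0,-0.2,0.7,0,0,0,0,0,0,0.7,0,0,0,0,0,0,0.7]

```text
clock: 20.27
tcp_pos: [510.1, -217.0, 182.0]
ee_rot: [-4.6, 85.6, -3.4]
force: [-3.7, 3.0, 19.2]
gripper_width: 23.4
```

Emit:
jog_arm:
  series: [0,0,0,0,0,-0.1,0.7,0,0,0,0,0,-0.1,0.7,0,0,0,0,0,0,0.7]

```text
clock: 20.65
tcp_pos: [510.7, -217.1, 182.0]
ee_rot: [-5.2, 85.4, -4.0]
force: [-5.0, 2.7, 23.8]
gripper_width: 23.0
```

Emit:
jog_arm:
  series: [0,0,0,0,0,-0.1,0.7,0,0,0,0,0,-0.1,0.7,0,0,0,0,0,0,0.7]

```text
clock: 21.02
tcp_pos: [511.6, -217.4, 181.9]
ee_rot: [-5.9, 85.2, -4.6]
force: [-5.7, 4.1, 29.6]
gripper_width: 22.9
```

It touched about 1 cm earlier than I had estimated, so the grip is higher on the shank than I thought, and the arm is pressing about 30 N. I'll back off at once.

Emit:
jog_arm:
  series: [0,0,0,0,0,0.6,0.7,0,0,0,0,0,0.6,0.7,0,0,0,0,0,0.4,0.7,0,0,0,0,0,0,0.7,0,0,0,0,0,0,0.7]

```text
clock: 21.65
tcp_pos: [507.1, -216.2, 184.2]
ee_rot: [-0.2, 86.3, 1.0]
force: [0.2, 0.1, -4.5]
gripper_width: 22.9
```

```bash
python3 -c "
from h import *
s,R=tool();print(s['clock'],s['tcp_pos'],s['torque'],s['force'],s['gripper_width'],R[:,0])
im=get_image('scene');cv2.imwrite('pics/s12.png',cv2.resize(im[200:320,320:410],None,fx=6.67,fy=5,interpolation=cv2.INTER_CUBIC)[:,:,::-1])
im=get_image('wrist');p=camera_params('wrist');cv2.imwrite('pics/w12.png',cv2.resize(im[150:360,250:390],None,fx=5,fy=2.8,interpolation=cv2.INTER_CUBIC)[:,:,::-1]);np.savez('w12.npz',im=im,K=p['K'],E=p['extrinsics'])
"
```

```text
21.65 [ 507.08593281 -216.1906745   184.17432434] [ 0.06282902  0.00722585 -0.05911   ] [ 0.23915843  0.1293034  -4.50344722] 22.851254644757454 [ 0.06392109  0.00112493 -0.99795432]
```

View pics/s12.png

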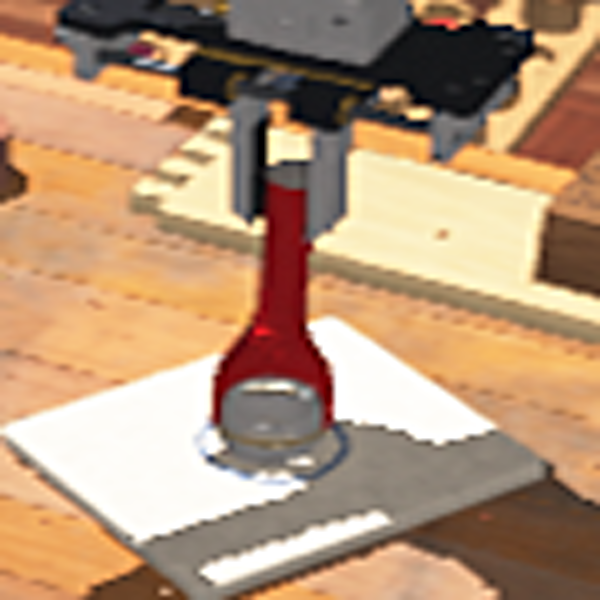

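View pics/w12.png

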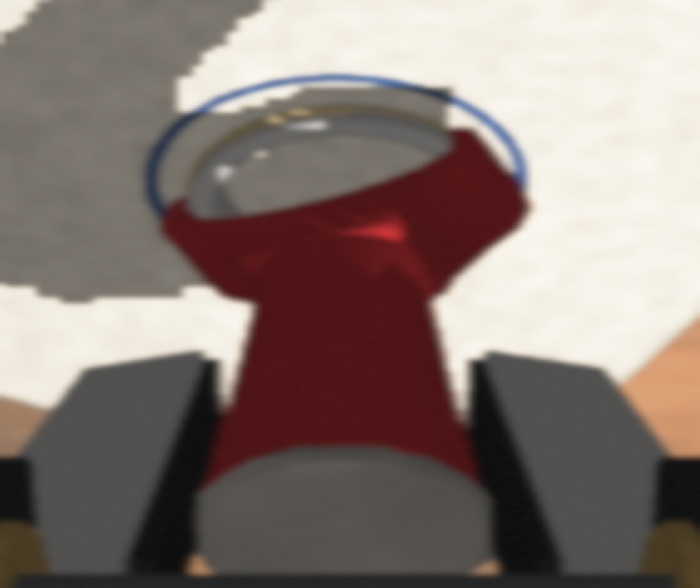

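```bash
python3 -c "
from h import *
d=np.load('w12.npz');p=dict(K=d['K'],extrinsics=d['E']);im=d['im']
hsv=cv2.cvtColor(im,cv2.COLOR_RGB2HSV);m=((hsv[...,0]>100)&(hsv[...,0]<135)&(hsv[...,1]>60)).astype(np.uint8);m[:165]=0;m[230:]=0;m[:,:270]=0;m[:,365:]=0
ys,xs=np.nonzero(m);P=np.array([ray('',(x,y),18,p)[:2] for x,y in zip(xs,ys)]).astype(np.float32);print(len(P),cv2.fitEllipse(P))
s,R=tool();print(s['tcp_pos'],R[:,0])
for z in (30,38,42,46):print('gold rim',z,ray('',(318,187.5),z,p))
for z in (205,212,216,220):print('end',z,ray('',(319,332),z,p))
c=lambda u,v:((u+.5)/6.67-.5+320,(v+.5)/5-.5+200)
from scipy.optimize import least_squares
P=camera_params('scene')
# scene: end-top disc centre and ring gold band centre
print('end scene px',c(291,175),'ring bottom front px',c(270,462),'head sides',c(213,400),c(331,400))
for x in (503,507,511):print(x,[proj('scene',(x,-216,z)).round(1) for z in (214,45,20)])
"
```

```text
180 ((505.0750427246094, -216.96444702148438), (63.40380859375, 64.38381958007812), 9.36943244934082)
[ 507.21392778 -216.1988904   184.53485954] [ 6.44924027e-02  9.04979097e-04 -9.97917788e-01]
gold rim 30 [ 480.02365244 -216.38144085   30.        ]
gold rim 38 [ 478.81031126 -216.40220947   38.        ]
gold rim 42 [ 478.20364067 -216.41259379   42.        ]
gold rim 46 [ 477.59697008 -216.4229781    46.        ]
end 205 [ 515.8404188  -215.12518439  205.        ]
end 212 [ 511.94647813 -215.22104938  212.        ]
end 216 [ 509.72136917 -215.27582937  216.        ]
end 220 [ 507.49626021 -215.33060936  220.        ]
end scene px (363.2031484257871, 234.6) ring bottom front px (360.0547226386807, 292.0) head sides (351.50899550224887, 279.6) (369.20014992503746, 279.6)
503 [array([362.4, 237.3]), array([359.9, 282.5]), array([359.6, 288.7])]
507 [array([363.1, 236.5]), array([360.5, 281.7]), array([360.2, 287.9])]
511 [array([363.7, 235.8]), array([361.1, 280.9]), array([360.7, 287. ])]
```

Emit:
jog_arm:
  series: [0,-0.02,0,0,0,0,0.7,0,0,0,0,0,-0.1,0.7,0,0,0,0,0,0,0.7,0,0,0,0,0,0,0.7]

```text
clock: 22.25
tcp_pos: [507.5, -216.3, 184.5]
ee_rot: [-1.2, 85.1, 0.0]
force: [0.6, -0.9, -4.6]
gripper_width: 23.1
```

```bash
python3 -c "
from h import *
s,R=tool();print(s['clock'],s['tcp_pos'],s['torque'],s['force'],s['gripper_width'],R[:,0])"
```

```text
22.25 [ 507.5098566  -216.34026465  184.54414286] [0.03874919 0.12900183 0.04183783] [ 0.57294485 -0.90665588 -4.57499623] 23.073389451120732 [ 8.59711608e-02  4.34780672e-05 -9.96297625e-01]
```

Emit:
jog_arm:
  series: [0,0,0,0,0,-0.1,0.7,0,0,0,0,0,0,0.7]

```text
clock: 22.5
tcp_pos: [507.5, -216.3, 183.4]
ee_rot: [-1.1, 85.1, 0.2]
force: [-0.5, -0.8, -3.7]
gripper_width: 23.0
```

Emit:
jog_arm:
  series: [0,0,0,0,0,-0.05,0.7,0,0,0,0,0,0,0.7,0,0,0,0,0,0,0.7]

```text
clock: 22.88
tcp_pos: [507.5, -216.3, 183.0]
ee_rot: [-1.2, 85.1, 0.1]
force: [-0.0, -0.1, -4.8]
gripper_width: 23.1
```

Emit:
jog_arm:
  series: [0,0,0,0,0,-0.05,0.7,0,0,0,0,0,0,0.7,0,0,0,0,0,0,0.7]

```text
clock: 23.25
tcp_pos: [507.5, -216.3, 182.5]
ee_rot: [-1.1, 85.1, 0.1]
force: [0.5, -0.6, -4.0]
gripper_width: 23.0
```

Emit:
jog_arm:
  series: [0,0,0,0,0,-0.05,0.7,0,0,0,0,0,0,0.7,0,0,0,0,0,0,0.7]

```text
clock: 23.62
tcp_pos: [507.5, -216.3, 182.0]
ee_rot: [-1.2, 85.1, 0.1]
force: [0.2, 0.1, -4.7]
gripper_width: 23.0
```

Emit:
jog_arm:
  series: [0,0,0,0,0,-0.05,0.7,0,0,0,0,0,0,0.7,0,0,0,0,0,0,0.7]

```text
clock: 24.0
tcp_pos: [507.7, -216.4, 181.9]
ee_rot: [-1.3, 85.0, -0.1]
force: [-1.0, -0.5, -1.8]
gripper_width: 23.1
```

Contact: the board now carries part of the weight. I'll ease the grip so the ring settles flat.

Emit:
jog_arm:
  series: [0,0,0,0,0,-0.03,0.7,0,0,0,0,0,0,0.7,0,0,0,0,0,0,0.7]
  force: 20

```text
clock: 24.38
tcp_pos: [507.8, -216.4, 181.9]
ee_rot: [-1.4, 85.0, -0.2]
force: [-0.5, 0.7, 0.1]
gripper_width: 23.7
```

Emit:
jog_arm:
  series: [0,0,0,0,0,0,0.7,0,0,0,0,0,0,0.7,0,0,0,0,0,0,0.7]
  force: 8

```text
clock: 24.75
tcp_pos: [507.8, -216.5, 181.9]
ee_rot: [-1.6, 85.0, -0.4]
force: [-0.8, 1.0, 3.2]
gripper_width: 23.8
```

Emit:
jog_arm:
  series: [0,0,0,0,0,0,0.7,0,0,0,0,0,0,0.7,0,0,0,0,0,0,0.7]
  force: 4

```text
clock: 25.12
tcp_pos: [507.8, -216.5, 181.8]
ee_rot: [-1.6, 85.0, -0.4]
force: [-0.3, 0.2, 3.8]
gripper_width: 23.8
```

```bash
python3 -c "
from h import *
s,R=tool();print(s['clock'],s['tcp_pos'],s['torque'],s['force'],s['gripper_width'],R[:,0])
im=get_image('scene');cv2.imwrite('pics/s13.png',cv2.resize(im[200:320,320:410],None,fx=6.67,fy=5,interpolation=cv2.INTER_CUBIC)[:,:,::-1])
im=get_image('wrist');cv2.imwrite('pics/w13.png',cv2.resize(im[150:360,250:390],None,fx=5,fy=2.8,interpolation=cv2.INTER_CUBIC)[:,:,::-1])
"
```

```text
25.125 [ 507.78974138 -216.54397512  181.82299403] [ 0.06537984  0.05745361 -0.02082983] [-0.33847072  0.18399663  3.78116472] 23.820499835898918 [ 8.69438269e-02 -6.03541063e-04 -9.96213033e-01]
```

View pics/s13.png

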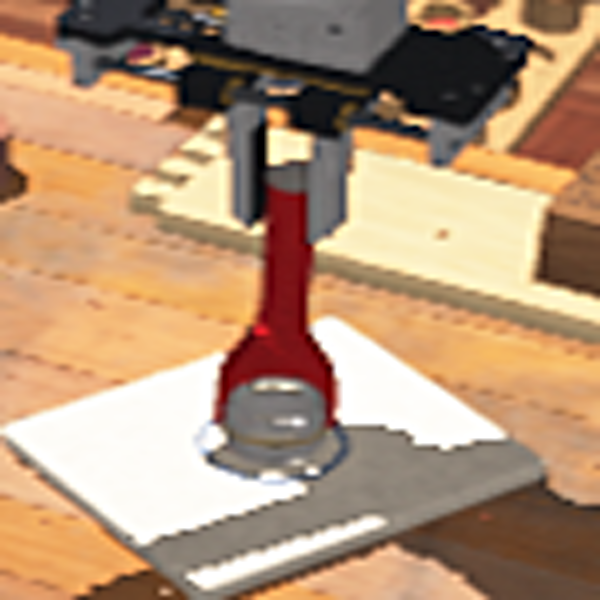

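View pics/w13.png

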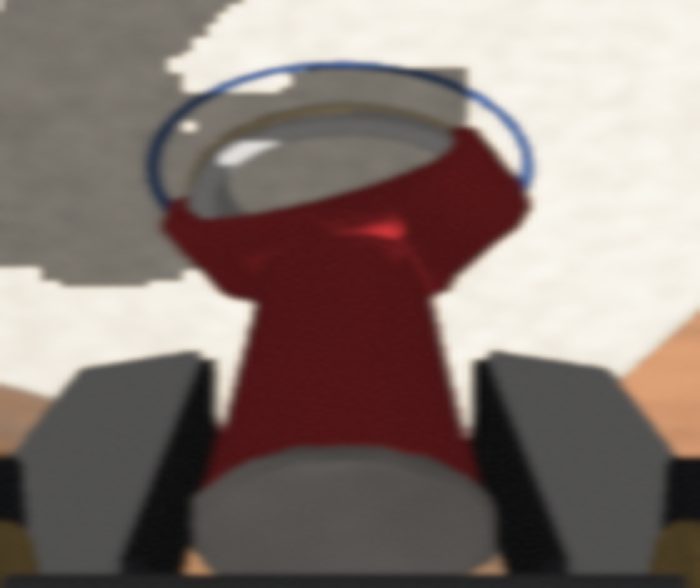

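```bash
python3 -c "
from h import *
p=camera_params('wrist');im=get_image('wrist')
hsv=cv2.cvtColor(im,cv2.COLOR_RGB2HSV);m=((hsv[...,0]>100)&(hsv[...,0]<135)&(hsv[...,1]>60)).astype(np.uint8);m[:160]=0;m[230:]=0;m[:,:270]=0;m[:,365:]=0
ys,xs=np.nonzero(m);P=np.array([ray('',(x,y),18,p)[:2] for x,y in zip(xs,ys)]).astype(np.float32);print(len(P),cv2.fitEllipse(P))
for z in (38,42):print('gold rim',z,ray('',(319,186.5),z,p))
"
```

```text
196 ((504.91302490234375, -216.94302368164062), (63.23896408081055, 64.55513000488281), 10.54688835144043)
gold rim 38 [ 481.26764625 -216.15426722   38.        ]
gold rim 42 [ 480.57900418 -216.16871489   42.        ]
```

The ring centre is within about 1–2 mm of the circle's centre. I'll open slowly.

Emit:
jog_arm:
  series: [0,0,0,0,0,0,0.48,0,0,0,0,0,0,0.46,0,0,0,0,0,0,0.43,0,0,0,0,0,0,0.38,0,0,0,0,0,0,0.3,0,0,0,0,0,0,0.2,0,0,0,0,0,0,0.1,0,0,0,0,0,0,0.1]

```text
clock: 26.28
tcp_pos: [507.5, -216.3, 181.2]
ee_rot: [-1.2, 85.1, 0.0]
force: [0.4, 0.3, -0.4]
gripper_width: 42.0
```

```bash
python3 -c "
from h import *
s,R=tool();print(s['clock'],s['tcp_pos'],s['torque'],s['force'],s['gripper_width'],R[:,0])
im=get_image('scene');cv2.imwrite('pics/s14.png',cv2.resize(im[200:320,320:410],None,fx=6.67,fy=5,interpolation=cv2.INTER_CUBIC)[:,:,::-1])
im=get_image('wrist');cv2.imwrite('pics/w14.png',cv2.resize(im[150:360,250:390],None,fx=5,fy=2.8,interpolation=cv2.INTER_CUBIC)[:,:,::-1])
"
```

```text
26.275 [ 507.50785416 -216.34921058  181.23719191] [ 0.04022003  0.03600419 -0.02872564] [ 0.43169952  0.25973506 -0.42248928] 42.049627092397756 [ 8.59552135e-02  4.04144211e-05 -9.96299001e-01]
```

View pics/s14.png

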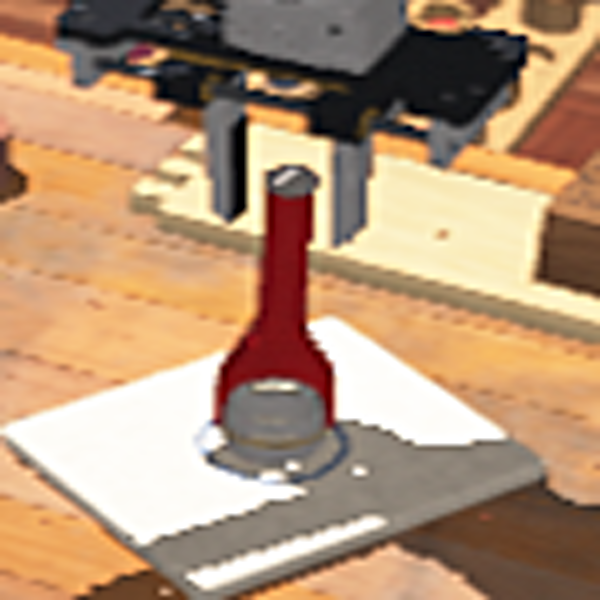

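View pics/w14.png

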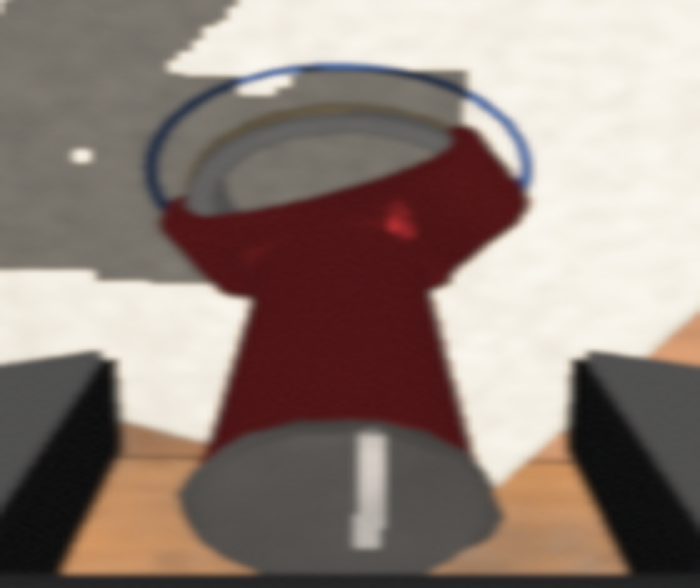

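It stands free with both fingers clear. I'll retreat straight up.

Emit:
jog_arm:
  series: [0,0,0,0,0,0,-0.3,0,0,0,0,0,0,-0.3,0,0,0,0,0,1.5,-0.3,0,0,0,0,0,3,-0.3,0,0,0,0,0,4,-0.3,0,0,0,0,0,4,-0.3,0,0,0,3,2,2,-0.3,0,0,0,3,5,0,-0.3,0,0,0,3,6,0,-0.3,0,0,0,2,6,0,-0.3,0,0,0,0,5,0,-0.3,0,0,0,0,0,0,-0.3]

```text
clock: 27.88
tcp_pos: [615.3, 22.5, 327.5]
ee_rot: [-0.8, 85.0, 0.8]
force: [-0.4, -0.0, 0.5]
gripper_width: 60.9
```

```bash
python3 -c "
from h import *
s,R=tool();print(s['clock'],s['tcp_pos'],s['force'],s['gripper_width'])
sc=get_image('scene');cv2.imwrite('pics/s15.png',cv2.resize(sc[180:360,200:500],None,fx=2.6,fy=2.6,interpolation=cv2.INTER_CUBIC)[:,:,::-1])
im=get_image('top');cv2.imwrite('pics/t15.png',im[:,:,::-1])
im=get_image('wrist');cv2.imwrite('pics/w15.png',im[:,:,::-1])
"
```

```text
27.875 [615.33080909  22.54553151 327.45799647] [-0.36051837 -0.03161208  0.53636561] 60.88308364621011
```

View pics/s15.png

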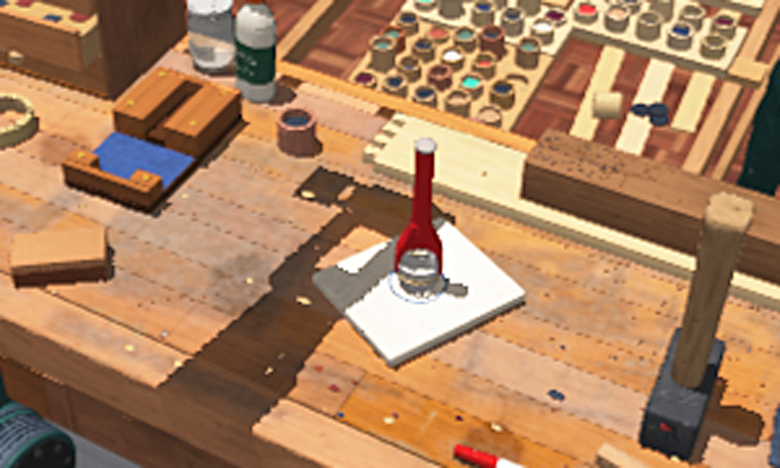

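View pics/t15.png

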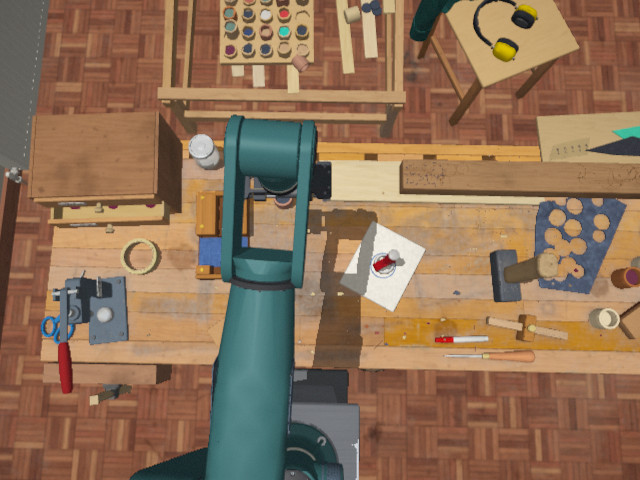

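```bash
python3 -c "
from h import *
im=get_image('top');cv2.imwrite('pics/t16.png',cv2.resize(im[235:290,355:415],None,fx=10,fy=10,interpolation=cv2.INTER_CUBIC)[:,:,::-1])
for z in (18,40,212):print(z,proj('top',(505.5,-216.5,z)),proj('scene',(505.5,-216.5,z)))
s=get_image('scene');cv2.imwrite('pics/s16.png',cv2.resize(s[225:305,335:390],None,fx=10,fy=7,interpolation=cv2.INTER_CUBIC)[:,:,::-1])
"
```

```text
18 [382.44601107 265.44073191] [360.05489654 288.69987002]
40 [383.55769986 264.46518598] [360.35862828 283.32991087]
212 [393.71464164 255.55211294] [362.95356663 237.4515543 ]
```

View pics/t16.png

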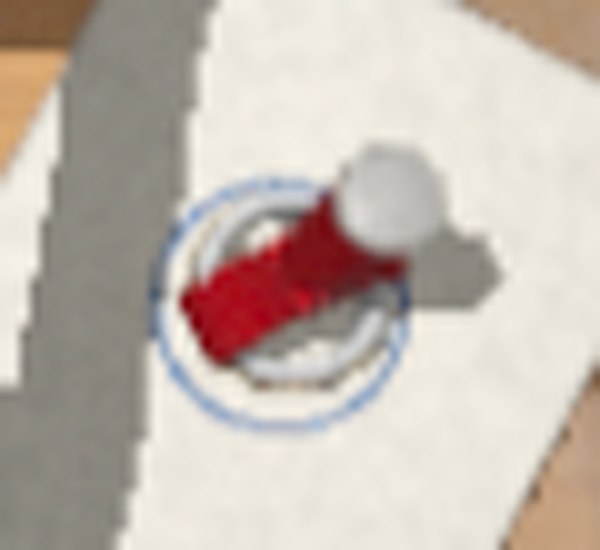

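View pics/s16.png

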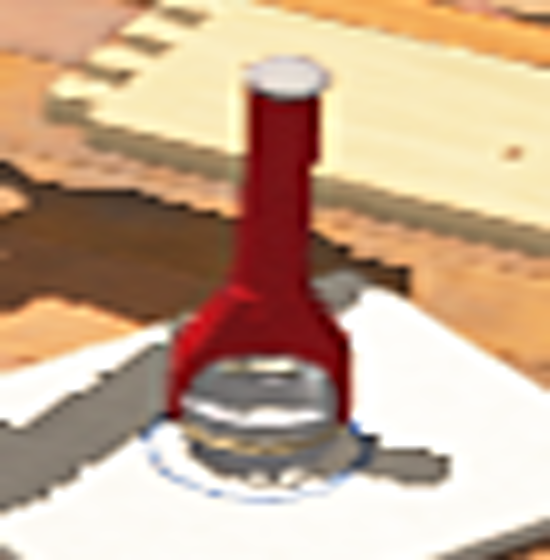

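```bash
python3 -c "
from workcell import *
print(observe()['clock'],observe()['force']);print(sign_off())"
```

```text
28.125 [0.35953249 0.36446338 0.87757041]
the job is handed in; nothing more can be done
None
```

I've handed the job in. The punch is standing upright on its cutting ring inside the blue circle, let go, and the arm is well clear. The run took about 28 of the 66 s, and sign-off gave no verdict.

**What I did:** I lifted the punch out of its case by the head and laid it on the bare bench. I then took it by the shank, raised it and eased the grip in stages to 7.5 N. It hung about 0.07 rad from plumb. I gripped it again, corrected the tilt, set it down on the board and let go slowly.

**Last checks:**
- **Upright:** in the top view the struck end is within about 1 px of where a vertical punch would show.
- **Centred:** the wrist camera put the ring about 1–2 mm from the circle's centre just before release. The top view afterwards put it about 1 px (2–3 mm) off; the limit is 10 mm.
- **Other objects:** the mallet and tape roll look unmoved by eye. The cup also looks in place in the scene view, though the arm hides most of it from above. I did not measure any of the three.

**What disagreed with my estimates:**
- **Grip point:** I gripped roughly 15 mm nearer the struck end than I had estimated. Because of that, my first lowering touched the board early and pressed about 30 N before I backed off. It was slow, and nothing shifted visibly.
- **Holding level:** at 55 N the punch did not stay level as it left the bench; it sagged about 25°, partly resting on the bench, before I eased it on purpose.

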